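# Clamp a slide tray on the shaker deck with the cam-locked stop

## Robot

A 6-joint arm with a two-finger parallel gripper is mounted at the origin on a cart in front of the work surface, level with it; the furniture and walls round the work are solid. World frame = base frame: x ahead of the robot, y to its left, z up, the work surface at z = 0. Lengths are in m, angles in rad, forces in N, time in s.
With the tool pointing down it reaches from about 0.3 to 0.85 m from the base axis. Payload 5.4 kg.
Tool frame: the origin (TCP) lies on the mounting face of the last link; the fingertips stand 173 mm ahead of it and the grasp point (between the pads) lies 155 mm ahead of it; z points along the fingers, y is the direction in which the jaws open and shut (so a half turn about z gives the same grasp; the last joint's range is limited). The gripper opens to 85 mm and grips with 20 to 120 N. Pads are 22 mm wide; open, the fingers measure 114 mm over their backs; the gripper's body (76 mm by 85 mm) begins 54 mm behind the grasp point. The pads swing forward as they close: fully open they stand 13 mm farther back than shut.
Start: joints at [0.896, 0.158, 1.597, -0, 1.386, -0.21], TCP at [0.258, 0.514, 0.405] pointing down, gripper open.
Joint ranges: [-2.91, 2.91], [-0.94, 2.29], [0.18, 2.7], [-1.29, 4.43], [0.17, 2.64], [-3, 3]. Speed limits (rad/s): [2.57, 2.57, 3.14, 3.14, 3.14, 3.14].

## Interface

Orientations are given as a 3x3 rotation matrix whose columns are the frame's x, y, z axes.
In Python, from rig import bot gives the robot as it stands. The module is installed in compiled form; this text tells all that it offers.
- The arm moves only by the shell command python3 -m handwheel 'ROWS' [FORCE]. ROWS is JSON, a list of rows, each an object with "offset": the shift along the tool's x, y, z in cm, a list of three; "roll": the turn about the tool's z in rad; "fingers": the opening, from 0 (shut) to 1 (fully open). In form: [{"offset": [tx, ty, tz], "roll": roll, "fingers": fingers}, ...]. A call has 1 to 10 rows; each row is the pose to reach, as a shift and turn from the pose measured when the call began, along the tool's axes at that moment; what a row does not reach only later rows make up. A row lasts 1/10 s, in which the tool goes at most 50 mm and 8.59 degrees, less where a joint would pass 70% of its speed; a pose out of reach is approached as far as the arm can. A call with a gripper value outside its range is refused whole. The fingers move at their own pace and stop on an object; FORCE is the grip in N (left out, the last holds). Time passes only in rows, so rows that repeat a pose let the fingers close. It gives the time, the measured TCP pose, the force and the opening at its end, in the units of the state.
- bot.state(): the state, without advancing time (a new reading comes with each control period).
- bot.camera(name): name is "side" or "top" or "wrist"; returns (picture, depth): 480x640x3 uint8, blue, green, red; 480x640 float32, m along the optical axis (not along the pixel's ray), 0 where there is no reading.
- bot.camera_info(name): a dict with "fov_y" (degrees; the focal length in pixels is half the picture's height over the tangent of half this angle, whatever the lens; pixels are square), "cx", "cy" (the principal point, pixels), "origin" and "orientation" of the camera in the world. Camera axes: x right, y down, z forward; pixel columns grow to the right and rows downward; lengths in m; the calibration is good to about 2 mm. The wrist camera is an equidistant fisheye: a pixel r from the principal point sees the ray r / f radians off the axis. A picture is of the moment at which its call begins: read the wrist's pose just before it. camera_info takes no time and is no camera call; for the wrist camera it gives the pose at the moment of the call.
- bot.finish_job(): hands the job in, once; it reports no verdict.
The state is a dict: "t": time; "joint_pos": joint angles; "dq": joint speeds; "joint_torque": joint torques, N m; "eef_pos": TCP position; "orientation": TCP orientation; "ft_force": force on the tool from outside, world axes, zero at the start; "torque": the same for the moment, N m; "width": opening from 0.0 (shut) to 1.0 (fully open).
Only numpy, scipy, OpenCV 4.12 (cv2) and the standard library are available. Lean on these libraries where they do the work, as an engineer would, in place of code of your own. Each camera call takes 0.05 s, during which the arm holds its last target.

## Task

Take the slide tray that stands on edge in the stand, lay it flat on the bench with its open side up and let go; then take it again flat and set it, open side up and in line, on the middle of the clamping deck between the sliding stop and the end wall, and let go. Push the stop up until it presses the tray against the end wall, firmly but gently (about 10 N), and only then flip the stop's cam lever over to the left, all the way down, so that the stop is locked and the tray stays pressed, with no gap. Leave the timer, the beaker and the petri dish where they are.

Things in the scene. Friction and masses are not known exactly. Their poses are not given: they have to be found in the camera images.
- tray: White slide tray, an open box 120 long (x) x 60 wide (y) x 20 mm thick (z), walls and floor 6 mm, cross ribs inside, 0.22 kg. Origin: centre of its closed underside; z points out of the open side. It starts on its long edge in the stand, y up, top edge 68 mm above the bench, open side away from the robot: take it there across the 20 mm thickness. Its two ends are alike.
- stand: Fixed grey stand: base 75 (x) x 130 (y) x 8 mm, two upright cheeks 110 mm long (along y), 24 mm apart, tops 34 mm above the bench, open above and at both ends; the tray stands between them. Origin: centre of its underside; x points away from the robot, across the standing tray.
- deck: Fixed aluminium deck 340 long (x, away from the robot) x 110 wide (y, to the left), top 15 mm above the bench, flush slots near the stop. Origin: centre of its underside. Across its far end an end wall, 90 wide, 12 thick, 30 mm high above the deck, is bolted; its near face is at x = 135 to 155 mm, different each time and not told: find it by touch.
- stop: Grey stop, slides along the deck's x, 95 mm of travel, friction 3 N (so let go, it stays, still pressing with up to 3 N). Origin: middle of its foot, on the deck's top; axes as the deck's. The cam lever stands between its front face and its fin. At the start 165 mm or more are clear between front face and end wall. When the unpressed face touches the tray's end, the tray's origin is at x = 105 mm in this frame.
- stop_face (a point): Centre of the stop's flat sprung front face (gives 1 mm per 5 N, at most 6 mm), which looks to the deck's +x: 50 mm wide, from 2 to 24 mm above the deck.
- stop_fin (a point): Middle of the upper edge of the back (-x) surface of the stop's upright fin, 48 mm above the deck. The fin is 36 mm wide (y), 12 mm thick (towards +x) and free from 14 mm above the deck up: push on this surface, or pinch it.
- lever (a joint): Cam lever's angle about an axis along the deck's x through lever_pivot. 0: open, leaning 0.5 rad to the right (-y) of upright; 0.5: upright; 1.8: fully down to the left (+y), at its end stop. Starts between 0 and 0.25, stays where it is left. From about 1.1 on the cam bites and it takes more force (some 3 to 12 N at the grip); from 1.7 on it is locked.
- lever_pivot (a point): Point on the lever's axis, 10 mm ahead of the stop's origin and 17 mm above the deck. The lever runs straight out from here.
- lever_tip (a point): End of the lever's black grip on its centre line, 88 mm from lever_pivot (the round end reaches 7.5 mm farther). Grip: round, 15 mm thick, 40 mm long; below it the lever is a rod 10 mm thick.
- timer: Bystander: white bench timer 72x66x18 mm lying on the bench. Origin: centre of its underside.
- beaker: Bystander: glass beaker, 72 mm wide and 93 mm high, on the bench left of the work. Origin: centre of its underside.
- petri: Bystander: petri dish, 61 mm wide and 15 mm high. Origin: centre of its underside.

How it is judged:
On the way, in this order (a step that is already met when the one before it is completed fails the run):
1. the tray lies flat on the bench, open side up, and is let go (angle between tray's own z axis and vertical below 0.08 rad and contact force between the fingers and tray below 0.2 N and height (world z) of tray below 0.005 m), for 0.3 s.
2. the tray lies flat on the deck between stop and end wall, open side up, and is let go (angle between tray's own z axis and vertical below 0.08 rad and z of tray in the frame of deck between 0.012 and 0.018 m and y of tray in the frame of deck between -0.02 and 0.02 m and contact force between the fingers and tray below 0.2 N and x of tray in the frame of stop above 0.1 m and x of tray in the frame of deck above 0 m), for 0.3 s.
3. the stop presses the tray against the end wall with more than 5 N, the tray not being held (angle between tray's own z axis and vertical below 0.08 rad and z of tray in the frame of deck between 0.012 and 0.018 m and y of tray in the frame of deck between -0.02 and 0.02 m and contact force between the fingers and tray below 0.2 N and contact force between stop and tray above 5 N), for 0.2 s.
4. the cam lever is flipped down to the left until it is locked (value of joint lever above 1.68 rad), for 0.2 s.
At the end, for the whole second after the job is handed in: Lever down past 1.68 rad; tray at rest on the deck, open side up, flat within 0.08 rad, in line with the deck within 0.06 rad, within 20 mm of its centre line; gap between stop face and tray at most 2.5 mm, the stop still pressing on the tray with over 0.3 N (angle between tray's own z axis and vertical below 0.08 rad and z of tray in the frame of deck between 0.012 and 0.018 m and y of tray in the frame of deck between -0.02 and 0.02 m and contact force between stop and tray above 0.3 N and value of joint lever above 1.68 rad and x of tray in the frame of stop between 0.0985 and 0.1075 m and angle between the x axis of tray and the x axis of deck, either way round below 0.06 rad and linear speed of tray below 0.01 m/s); the robot touches nothing.
It fails at once if the stop squeezes the tray with more than 40 N (contact force between stop and tray above 40 N).
It fails at once if the timer is moved by more than 30 mm (distance of timer from where it was at the start of the episode above 0.03 m).
It fails at once if the beaker is moved by more than 30 mm (distance of beaker from where it was at the start of the episode above 0.03 m).
It fails at once if the petri dish is moved by more than 30 mm (distance of petri from where it was at the start of the episode above 0.03 m).
It also fails if it takes over 72 s, if anything falls off the work surface, if the arm or the gripper's body presses on something with over 40 N, if the wrist force passes 120 N, or if a joint passes its speed limit or range.

## Working session

There is one attempt and no reset: what is moved stays moved. The work goes in short steps, Python scripts to look and compute and a shell command to move; the robot and the scene stay as the last step left them, time stands still between calls to the robot, and variables do not carry over. Pictures are saved under pics/ and viewed, and the job is handed in when it is done.

```bash
mkdir -p pics
python3 - <<'E'
from rig import bot
import cv2
s=bot.state()
for k,v in s.items(): print(k,v)
for n in("side","top","wrist"):
    i=bot.camera_info(n); print(n,i)
    p,d=bot.camera(n); cv2.imwrite(f"pics/{n}0.png",p)
    import numpy as np; np.save(f"pics/{n}0.npy",d)
E
```

```text
t 0.0
joint_pos [ 8.95862984e-01  1.59049949e-01  1.59829232e+00  2.12688544e-06
  1.38619042e+00 -2.10113179e-01]
dq [-0.00064497  0.00021827  0.00045935 -0.00216864 -0.00082905  0.00050187]
joint_torque [ 7.30541251e-04 -3.95992613e+01 -3.31425548e+01 -2.59306944e-04
  8.35403771e-03  2.67954209e-05]
eef_pos [0.25758849 0.51374659 0.40368598]
orientation [[-8.93901771e-01  4.48261252e-01 -1.21385294e-03]
 [ 4.48262711e-01  8.93900582e-01 -1.51337183e-03]
 [ 4.06677896e-04 -1.89693077e-03 -9.99998118e-01]]
ft_force [ 0.03487963 -0.01810276 -0.79277703]
torque [-0.03696552 -0.01102923  0.01559413]
width 1.00448471223521
side {'fov_y': 57.48033115152454, 'cx': 319.6058624384135, 'cy': 241.5669624546994, 'origin': array([-0.00620782,  1.15626472,  0.9073598 ]), 'orientation': array([[-0.92158524, -0.20786684,  0.32782926],
       [-0.38793803,  0.5227736 , -0.75908619],
       [-0.01359164, -0.82674007, -0.56241989]])}
top {'fov_y': 48.51599051937892, 'cx': 327.18060697947726, 'cy': 235.90413801613013, 'origin': array([0.20970949, 0.05783999, 1.54103951]), 'orientation': array([[-0.02632976, -0.98379077,  0.17737663],
       [-0.99959527,  0.02399843, -0.01527635],
       [ 0.01077198, -0.17770707, -0.98402447]])}
wrist {'fov_y': 65.70646984690485, 'cx': 322.1485078694585, 'cy': 240.83040346783787, 'origin': array([0.19046893, 0.54784419, 0.37239038]), 'orientation': array([[ 0.44939805,  0.85350195,  0.26377226],
       [ 0.89333077, -0.42895342, -0.13401156],
       [-0.00123312,  0.29586041, -0.95523039]])}
```

View pics/side0.png

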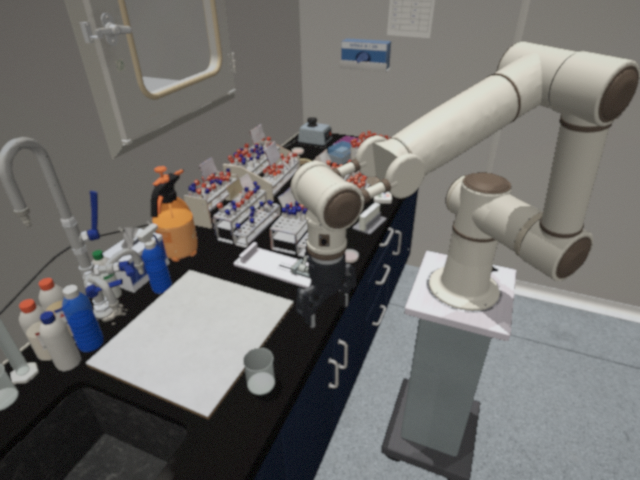

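View pics/top0.png

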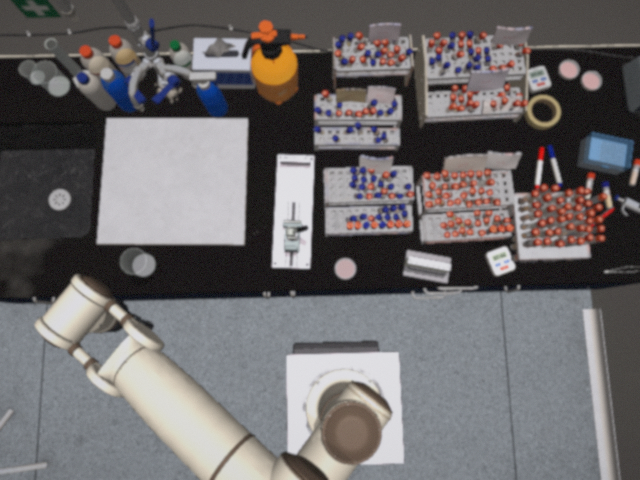

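View pics/wrist0.png

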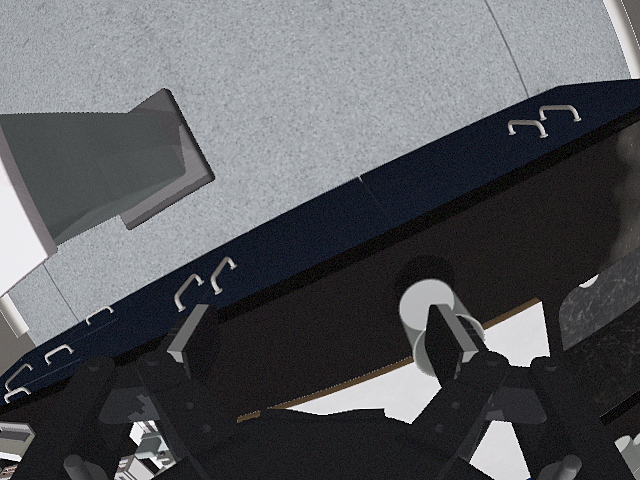

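```bash
cat > h.py <<'E'
import numpy as np, cv2
from rig import bot
def ray(i,u,v,fish=False):
    f=240/np.tan(np.radians(i["fov_y"]/2))
    x=(u-i["cx"]);y=(v-i["cy"])
    if fish:
        r=np.hypot(x,y);th=r/f
        d=np.array([x/r*np.sin(th),y/r*np.sin(th),np.cos(th)]) if r>0 else np.array([0,0,1.])
    else: d=np.array([x/f,y/f,1.])
    return np.array(i["orientation"])@d
def onplane(i,u,v,z,fish=False):
    d=ray(i,u,v,fish);o=np.array(i["origin"])
    return o+d*(z-o[2])/d[2]
def proj(i,P,fish=False):
    f=240/np.tan(np.radians(i["fov_y"]/2))
    c=np.array(i["orientation"]).T@(np.array(P)-i["origin"])
    if fish:
        r=np.hypot(c[0],c[1]);th=np.arctan2(r,c[2]);s=f*th/r
        return i["cx"]+c[0]*s,i["cy"]+c[1]*s
    return i["cx"]+f*c[0]/c[2],i["cy"]+f*c[1]/c[2]
E
python3 - <<'E'
from h import *
p=cv2.imread("pics/top0.png")
c=p[140:300,240:540]; cv2.imwrite("pics/top0c.png",cv2.resize(c[:, :160],None,fx=5,fy=3.7*5/3.7*0.75,interpolation=cv2.INTER_CUBIC)) if 0 else None
cv2.imwrite("pics/top0a.png",cv2.resize(p[145:285,260:370],None,fx=4.2,fy=4.2,interpolation=cv2.INTER_CUBIC))
cv2.imwrite("pics/top0b.png",cv2.resize(p[235:295,320:530],None,fx=3.8,fy=3.8,interpolation=cv2.INTER_CUBIC))
i=bot.camera_info("top")
for n,u,v,z in [("deck c",293,211,.015),("deck UL",278,154,.015),("deck UR",313,154,.015),("deck LL",272,267,.015),("deck LR",311,268,.015),("stand",428,265,.034),("timer",500,262,.018),("petri",345,268,.015),("beaker",140,262,.05),("boardLR",246,245,0),("edge",220,292,0),("rackLL",326,235,0.0)]:
    print(n,onplane(i,u,v,z).round(3))
E
```

```text
deck c [0.561 0.132 0.015]
deck UL [0.737 0.175 0.015]
deck UR [0.735 0.07  0.015]
deck LL [0.398 0.195 0.015]
deck LR [0.392 0.083 0.015]
stand [ 0.39  -0.251  0.034]
timer [ 0.395 -0.463  0.018]
petri [ 0.39  -0.015  0.015]
beaker [0.417 0.562 0.05 ]
boardLR [0.466 0.272 0.   ]
edge [0.331 0.347 0.   ]
rackLL [0.49  0.037 0.   ]
```

View pics/top0a.png

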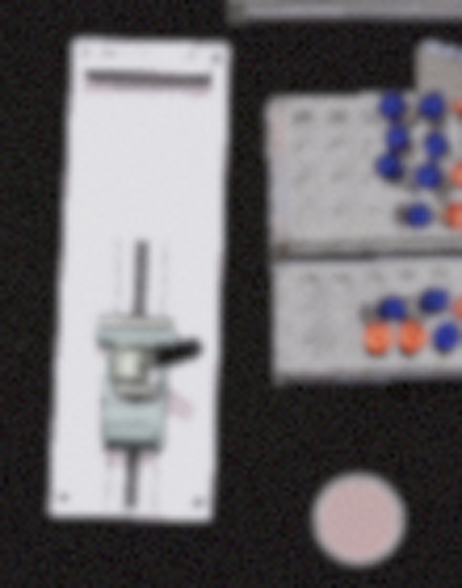

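View pics/top0b.png

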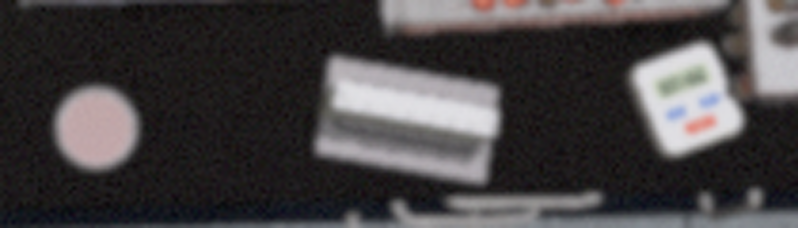

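```bash
cat >> h.py <<'E'
def togo(P,ang=None):
    """print offset(cm) & roll to put TCP at P with tool y axis at world angle ang (deg, mod 180)"""
    s=bot.state();R=np.array(s["orientation"]);d=R.T@(np.array(P)-s["eef_pos"])*100
    a=np.degrees(np.arctan2(R[1,1],R[0,1]))
    out=""
    if ang is not None:
        w=(ang-a+90)%180-90
        out=" roll %.3f"%(-np.radians(w))
    print("offset",d.round(2),out,"| tcp",np.array(s["eef_pos"]).round(4),"yang %.2f"%a,"F",np.array(s["ft_force"]).round(2),"w %.3f"%s["width"],"t %.2f"%s["t"],"j6 %.2f"%s["joint_pos"][5])
E
python3 -c "
from h import *
togo([.42,.13,.405],-10)"
python3 -m handwheel '[{"offset":[-3.2,-2.6,0],"roll":0.128,"fingers":1},{"offset":[-6.4,-5.3,0],"roll":0.256,"fingers":1},{"offset":[-9.6,-7.9,0],"roll":0.384,"fingers":1},{"offset":[-12.9,-10.6,0],"roll":0.512,"fingers":1},{"offset":[-16.1,-13.2,0],"roll":0.64,"fingers":1},{"offset":[-19.3,-15.8,0],"roll":0.768,"fingers":1},{"offset":[-22.5,-18.5,0],"roll":0.896,"fingers":1},{"offset":[-25.8,-21.1,0],"roll":1.024,"fingers":1},{"offset":[-29,-23.8,0],"roll":1.152,"fingers":1},{"offset":[-32.2,-26.4,0],"roll":1.28,"fingers":1}]'
python3 - <<'E'
from h import *
togo([.39,-.25,.405],-10)
i=bot.camera_info("wrist");p,d=bot.camera("wrist");cv2.imwrite("pics/w1.png",p);np.save("pics/w1.npy",d)
import pickle;pickle.dump(i,open("pics/w1.pkl","wb"))
E
```

```text
offset [-31.72 -27.03  -0.08]  roll 1.281 | tcp [0.2576 0.5138 0.4039] yang 63.37 F [-0.38  0.2  -0.24] w 1.003 t 0.15 j6 -0.21
t: 1.15
eef_pos: [0.4273, 0.1318, 0.4041]
orientation: [[0.178, 0.984, -0.001], [0.984, -0.178, -0.001], [-0.001, -0.001, -1.0]]
ft_force: [0.4, -0.4, -0.6]
width: 1.001
offset [-38.23   3.14  -0.05]  roll -0.005 | tcp [0.4273 0.1318 0.4041] yang -10.28 F [ 0.36 -0.37 -0.61] w 1.001 t 1.15 j6 0.21
```

View pics/w1.png

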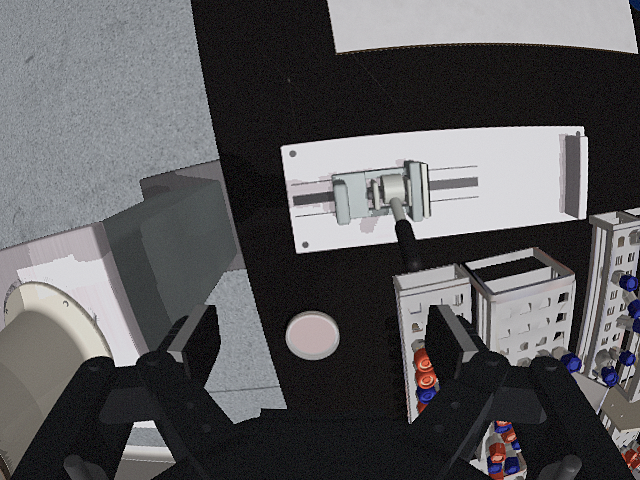

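Run:
```python
from h import *
import pickle
p=cv2.imread("pics/w1.png")
c=p[115:275,270:600];cv2.imwrite("pics/w1c.png",cv2.resize(c,None,fx=2.4,fy=2.4,interpolation=cv2.INTER_CUBIC))
i=pickle.load(open("pics/w1.pkl","rb"))
for n,u,v,z in [("NL",282,147,.015),("NR",297,252,.015),("FL",587,126,.015),("screwNL",293,154,.015),("screwNR",306,245,.015),("petri",312.5,336,.015),("wallnearL",565,137,.045),("wallnearR",565,216,.045)]:
    print(n,onplane(i,u,v,z,True).round(4))
```

```text
NL [0.4002 0.1964 0.015 ]
NR [0.3937 0.0899 0.015 ]
FL [0.7415 0.1774 0.015 ]
screwNL [0.4093 0.1877 0.015 ]
screwNR [0.4042 0.0956 0.015 ]
petri [ 0.3903 -0.0111  0.015 ]
wallnearL [0.684  0.1703 0.045 ]
wallnearR [0.6802 0.0872 0.045 ]
```

View pics/w1c.png

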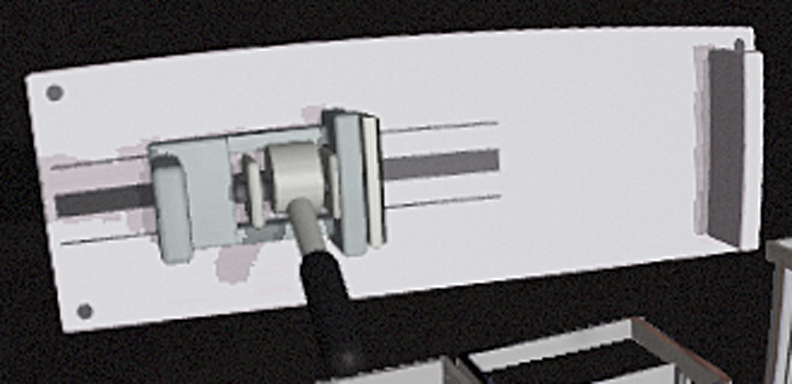

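```bash
python3 -m handwheel '[{"offset":[-4.5,0.4,0],"roll":0,"fingers":1},{"offset":[-9,0.8,0],"roll":0,"fingers":1},{"offset":[-13.5,1.2,0],"roll":0,"fingers":1},{"offset":[-18,1.6,0],"roll":0,"fingers":1},{"offset":[-22.5,1.9,0],"roll":0,"fingers":1},{"offset":[-27,2.3,1],"roll":0,"fingers":1},{"offset":[-32,2.6,3],"roll":0,"fingers":1},{"offset":[-36,2.9,5],"roll":0,"fingers":1},{"offset":[-38.2,3.1,7],"roll":0,"fingers":1},{"offset":[-38.2,3.1,7],"roll":0,"fingers":1}]'
python3 - <<'E'
from h import *
togo([.39,-.25,.335],-10)
i=bot.camera_info("wrist");p,d=bot.camera("wrist");cv2.imwrite("pics/w2.png",p);np.save("pics/w2.npy",d)
import pickle;pickle.dump(i,open("pics/w2.pkl","wb"))
E
```

```text
t: 2.2
eef_pos: [0.387, -0.2552, 0.3333]
orientation: [[0.191, 0.982, -0.003], [0.982, -0.191, -0.001], [-0.002, -0.003, -1.0]]
ft_force: [-0.2, 0.7, -0.3]
width: 1.0
offset [ 0.56  0.19 -0.18]  roll -0.017 | tcp [ 0.387  -0.2552  0.3333] yang -11.00 F [-0.17  0.68 -0.27] w 1.000 t 2.20 j6 -0.65
```

View pics/w2.png

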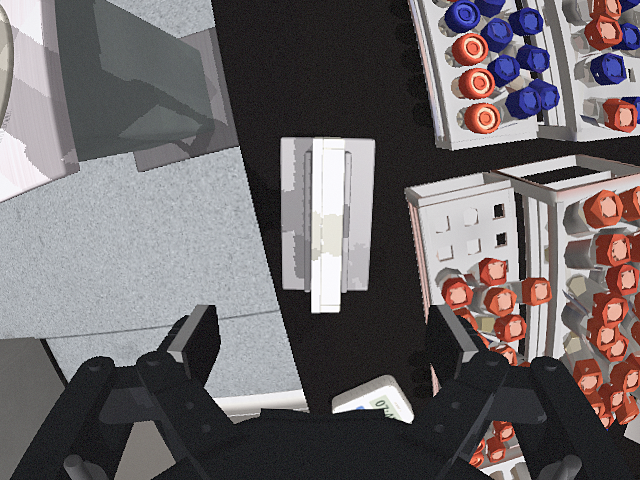

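Run:
```python
from h import *
import pickle
i=pickle.load(open("pics/w2.pkl","rb"))
Q=[]
for n,u,v,z in [("tray topL",312,139,.068),("topR",344,139,.068),("botL",313,312,.068),("botR",340,312,.068),("baseTL",281,138,.008),("baseTR",375,139,.008),("baseBL",282,289,.008),("baseBR",368,290,.008),("gripL",206,310,.0),("rackcorner",408,190,.06)]:
    P=onplane(i,u,v,z,True);Q.append(P);print(n,P.round(4))
a=(Q[0]+Q[1])/2;b=(Q[2]+Q[3])/2
print("centre",(a+b)/2,"len",np.linalg.norm(a-b),"ang",np.degrees(np.arctan2(*(a-b)[[1,0]]))-90)
t1=np.linalg.norm(Q[0]-Q[1]);t2=np.linalg.norm(Q[2]-Q[3]);print(t1,t2)
s=sum(Q[4:8])/4;print("base c",s, np.linalg.norm(Q[4]-Q[6]),np.linalg.norm(Q[4]-Q[5]),np.degrees(np.arctan2(*(Q[4]-Q[6])[[1,0]]))-90,np.degrees(np.arctan2(*(Q[5]-Q[7])[[1,0]]))-90)
```

```text
tray topL [ 0.3938 -0.1859  0.068 ]
topR [ 0.4133 -0.1897  0.068 ]
botL [ 0.3707 -0.3029  0.068 ]
botR [ 0.3895 -0.3066  0.068 ]
baseTL [ 0.368  -0.1815  0.008 ]
baseTR [ 0.4403 -0.1962  0.008 ]
baseBL [ 0.3406 -0.307   0.008 ]
baseBR [ 0.4141 -0.3223  0.008 ]
gripL [ 0.2616 -0.3194  0.    ]
rackcorner [ 0.4499 -0.2306  0.06  ]
centre [ 0.39182811 -0.24624644  0.068     ] len 0.11925883274226971 ang -11.3413220171593
0.019891943139523586 0.019176017865554087
base c [ 0.39075881 -0.25174521  0.008     ] 0.12845379350405375 0.07375972040234367 -12.303957315387791 -11.734713277390483
```

Run:
```python
from h import *
import pickle
i=pickle.load(open("pics/w2.pkl","rb"));d=np.load("pics/w2.npy")
f=240/np.tan(np.radians(i["fov_y"]/2))
v,u=np.mgrid[0:480,0:640];x=u-i["cx"];y=v-i["cy"];r=np.hypot(x,y)+1e-9;th=r/f
D=np.stack([x/r*np.tan(th),y/r*np.tan(th),np.ones_like(r)],-1)*d[...,None]
W=D@np.array(i["orientation"]).T+i["origin"]
for (uu,vv) in [(408,190),(330,200),(380,250),(440,130),(455,300),(500,272),(290,250),(480,215),(430,100)]:
    print(uu,vv,W[vv,uu].round(3))
m=(d>0)&(W[...,1]<-.12)&(W[...,1]>-.4)&(W[...,0]>.425)&(W[...,0]<.6)&(v<330)
for x0 in np.arange(.42,.55,.01):
    k=m&(W[...,0]>=x0)&(W[...,0]<x0+.01)&(W[...,2]<.16)
    if k.sum()>10: print(round(x0,2),np.percentile(W[...,2][k],98).round(3))
togo([.392,-.246,.213],-11.7)
```

```text
408 190 [ 0.46  -0.241  0.009]
330 200 [ 0.397 -0.226  0.067]
380 250 [ 0.43  -0.291 -0.   ]
440 130 [ 0.491 -0.196  0.02 ]
455 300 [ 0.463 -0.295  0.103]
500 272 [ 0.496 -0.284  0.1  ]
290 250 [ 0.355 -0.273  0.008]
480 215 [ 0.504 -0.26   0.05 ]
430 100 [ 0.49  -0.172  0.009]
0.42 0.008
0.43 0.008
0.44 0.001
0.45 0.095
0.46 0.104
0.47 0.108
0.48 0.101
0.49 0.106
0.5 0.107
0.51 0.109
0.52 0.11
0.53 0.155
0.54 0.155
0.55 0.156
offset [ 0.9   0.29 12.17]  roll 0.014 | tcp [ 0.3877 -0.254   0.3347] yang -10.92 F [ 0.72 -0.33 -0.42] w 1.001 t 2.25 j6 -0.65
```

```bash
python3 -m handwheel '[{"offset":[0.9,0.3,0],"roll":0.014,"fingers":0.55},{"offset":[0.9,0.3,0],"roll":0.014,"fingers":0.55},{"offset":[0.9,0.3,3],"roll":0.014,"fingers":0.55},{"offset":[0.9,0.3,6],"roll":0.014,"fingers":0.55},{"offset":[0.9,0.3,8],"roll":0.014,"fingers":0.55},{"offset":[0.9,0.3,10],"roll":0.014,"fingers":0.55},{"offset":[0.9,0.3,11.5],"roll":0.014,"fingers":0.55},{"offset":[0.9,0.3,12.2],"roll":0.014,"fingers":0.55},{"offset":[0.9,0.3,12.2],"roll":0.014,"fingers":0.55}]' 30
python3 - <<'E'
from h import *
togo([.392,-.246,.213],-11.7)
i=bot.camera_info("wrist");p,d=bot.camera("wrist");cv2.imwrite("pics/w3.png",p)
E
```

```text
t: 3.15
eef_pos: [0.3922, -0.2454, 0.2126]
orientation: [[0.202, 0.979, -0.002], [0.979, -0.202, -0.001], [-0.002, -0.002, -1.0]]
ft_force: [-1.0, 0.1, 0.6]
width: 0.548
offset [-0.06 -0.01 -0.04]  roll 0.001 | tcp [ 0.3922 -0.2454  0.2126] yang -11.65 F [-1.04  0.06  0.6 ] w 0.548 t 3.15 j6 -0.62
```

View pics/w3.png

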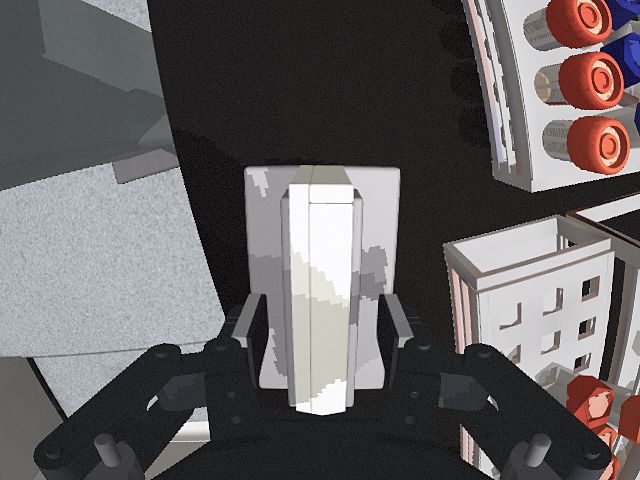

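The tray (centre about u=320) sits midway between the pads (240 and 397). Close.

```bash
python3 -m handwheel '[{"offset":[0,0,0],"roll":0,"fingers":0.1},{"offset":[0,0,0],"roll":0,"fingers":0.1},{"offset":[0,0,0],"roll":0,"fingers":0.1},{"offset":[0,0,0],"roll":0,"fingers":0.1},{"offset":[0,0,0],"roll":0,"fingers":0.1},{"offset":[0,0,-1],"roll":0,"fingers":0.1},{"offset":[0,0,-3],"roll":0,"fingers":0.1},{"offset":[0,0,-6],"roll":0,"fingers":0.1},{"offset":[0,0,-10],"roll":0,"fingers":0.1},{"offset":[0,0,-10],"roll":0,"fingers":0.1}]' 30
python3 - <<'E'
from h import *
togo([.42,.35,.313],0)
i=bot.camera_info("wrist");p,d=bot.camera("wrist");cv2.imwrite("pics/w4.png",p)
E
```

```text
t: 4.2
eef_pos: [0.394, -0.247, 0.3192]
orientation: [[0.202, 0.979, 0.006], [0.979, -0.202, -0.011], [-0.009, 0.009, -1.0]]
ft_force: [1.4, -0.6, -1.6]
width: 0.227
offset [ 5.90e+01 -9.52e+00 -1.00e-02]  roll -0.203 | tcp [ 0.394  -0.247   0.3192] yang -11.66 F [ 1.36 -0.56 -1.56] w 0.227 t 4.20 j6 -0.62
```

View pics/w4.png

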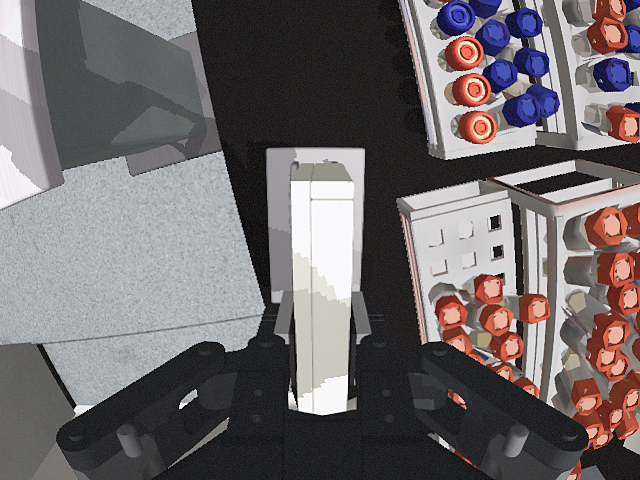

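```bash
python3 -m handwheel '[{"offset":[2,-0.3,-2],"roll":0,"fingers":0.1},{"offset":[6,-1,-4],"roll":-0.02,"fingers":0.1},{"offset":[10.5,-1.7,-5.5],"roll":-0.05,"fingers":0.1},{"offset":[15,-2.4,-6],"roll":-0.08,"fingers":0.1},{"offset":[19.5,-3.1,-6],"roll":-0.1,"fingers":0.1},{"offset":[24,-3.9,-6],"roll":-0.12,"fingers":0.1},{"offset":[28.5,-4.6,-6],"roll":-0.15,"fingers":0.1},{"offset":[33,-5.3,-6],"roll":-0.18,"fingers":0.1},{"offset":[37.5,-6,-6],"roll":-0.2,"fingers":0.1},{"offset":[42,-6.8,-6],"roll":-0.2,"fingers":0.1}]'
python3 -c "
from h import *
togo([.42,.35,.23],0)"
```

```text
t: 5.25
eef_pos: [0.4105, 0.181, 0.3716]
orientation: [[0.003, 1.0, 0.001], [1.0, -0.003, -0.008], [-0.008, 0.001, -1.0]]
ft_force: [1.6, -1.1, -1.9]
width: 0.228
offset [17.01  0.89 14.03]  roll -0.003 | tcp [0.4105 0.181  0.3716] yang -0.18 F [ 1.63 -1.13 -1.95] w 0.228 t 5.25 j6 0.15
```

```bash
python3 -m handwheel '[{"offset":[4,0.2,0],"roll":0,"fingers":0.1},{"offset":[8,0.5,0],"roll":0,"fingers":0.1},{"offset":[12,0.7,0],"roll":0,"fingers":0.1},{"offset":[15,0.9,1],"roll":0,"fingers":0.1},{"offset":[17,0.9,4],"roll":0,"fingers":0.1},{"offset":[17,0.9,8],"roll":0,"fingers":0.1},{"offset":[17,0.9,12],"roll":0,"fingers":0.1},{"offset":[17,0.9,14],"roll":0,"fingers":0.1},{"offset":[17,0.9,14],"roll":0,"fingers":0.1}]'
python3 - <<'E'
from h import *
togo([.42,.35,.205],0)
i=bot.camera_info("wrist");p,d=bot.camera("wrist");cv2.imwrite("pics/w5.png",p)
p,d=bot.camera("side");cv2.imwrite("pics/s5.png",cv2.resize(p[220:420,100:400],None,fx=2.6,fy=2.6))
E
```

```text
t: 6.15
eef_pos: [0.4175, 0.3485, 0.2247]
orientation: [[0.003, 1.0, -0.01], [1.0, -0.003, -0.013], [-0.013, -0.009, -1.0]]
ft_force: [-0.2, -0.1, -1.7]
width: 0.223
offset [0.18 0.27 1.97]  roll -0.003 | tcp [0.4175 0.3485 0.2247] yang -0.18 F [-0.18 -0.06 -1.69] w 0.223 t 6.15 j6 0.48
```

View pics/w5.png

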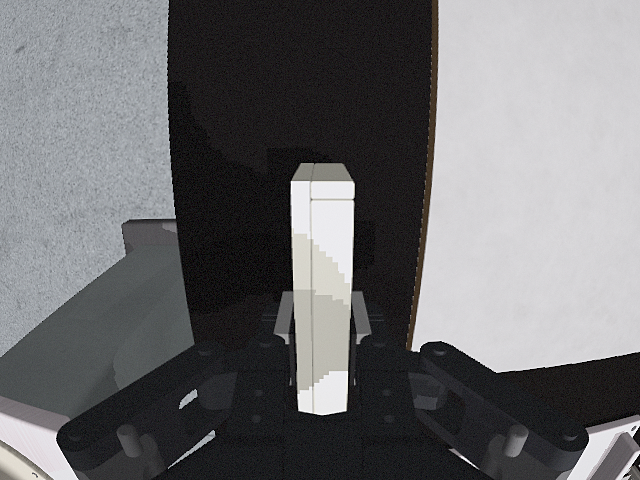

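View pics/s5.png

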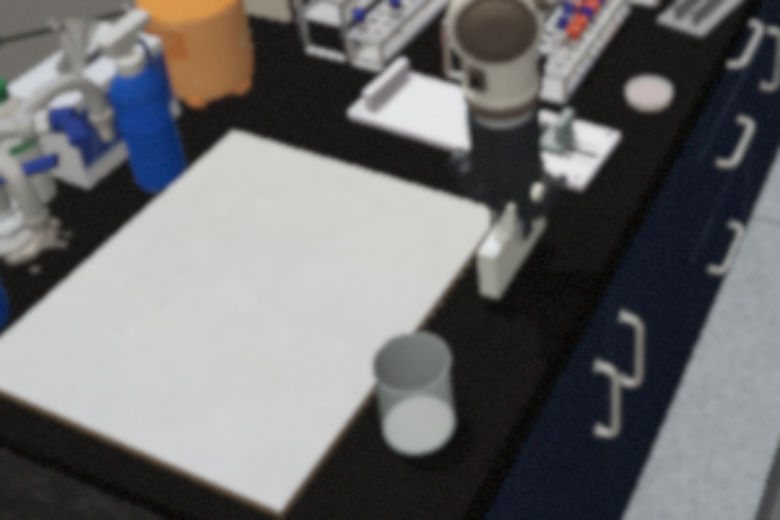

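```bash
python3 -m handwheel '[{"offset":[0.2,0.2,1],"roll":0,"fingers":0.1},{"offset":[0.2,0.2,1.4],"roll":0,"fingers":0.1},{"offset":[0.2,0.2,1.7],"roll":0,"fingers":0.1},{"offset":[0.2,0.2,1.9],"roll":0,"fingers":0.1},{"offset":[0.2,0.2,1.95],"roll":0,"fingers":0.1},{"offset":[0.2,0.2,1.95],"roll":0,"fingers":0.1}]'
python3 -c "
from h import *
togo([.42,.35,.205],0)"
```

```text
t: 6.85
eef_pos: [0.4219, 0.3515, 0.2103]
orientation: [[0.003, 1.0, -0.001], [1.0, -0.003, -0.009], [-0.009, -0.001, -1.0]]
ft_force: [0.3, -0.9, -1.2]
width: 0.224
offset [-0.15 -0.19  0.53]  roll -0.003 | tcp [0.4219 0.3515 0.2103] yang -0.18 F [ 0.34 -0.86 -1.15] w 0.224 t 6.85 j6 0.48
```

```bash
python3 -m handwheel '[{"offset":[0,0,0.2],"roll":0,"fingers":0.1},{"offset":[0,0,0.4],"roll":0,"fingers":0.1},{"offset":[0,0,0.5],"roll":0,"fingers":0.1},{"offset":[0,0,0.5],"roll":0,"fingers":0.1}]'
python3 -c "
from h import *
togo([.42,.35,.205],0)"
```

```text
t: 7.25
eef_pos: [0.4222, 0.3515, 0.2064]
orientation: [[0.003, 1.0, -0.0], [1.0, -0.003, -0.009], [-0.009, -0.0, -1.0]]
ft_force: [-3.4, -2.8, 6.4]
width: 0.227
offset [-0.15 -0.22  0.14]  roll -0.003 | tcp [0.4222 0.3515 0.2064] yang -0.17 F [-3.37 -2.84  6.41] w 0.227 t 7.25 j6 0.48
```

```bash
python3 -m handwheel '[{"offset":[0,0,-0.05],"roll":0,"fingers":0.3},{"offset":[0,0,-0.05],"roll":0,"fingers":0.4},{"offset":[0,0,-0.05],"roll":0,"fingers":0.6},{"offset":[0,0,-0.05],"roll":0,"fingers":1},{"offset":[0,0,-0.05],"roll":0,"fingers":1},{"offset":[0,0,-0.3],"roll":0,"fingers":1},{"offset":[0,0,-0.3],"roll":0,"fingers":1}]'
python3 - <<'E'
from h import *
togo([.42,.35,.205],0)
i=bot.camera_info("wrist");p,d=bot.camera("wrist");cv2.imwrite("pics/w6.png",p)
E
```

```text
t: 7.95
eef_pos: [0.4223, 0.3516, 0.2097]
orientation: [[0.003, 1.0, 0.0], [1.0, -0.003, -0.009], [-0.009, 0.0, -1.0]]
ft_force: [0.5, -0.1, 0.6]
width: 0.999
offset [-0.16 -0.23  0.47]  roll -0.003 | tcp [0.4223 0.3516 0.2097] yang -0.17 F [ 0.48 -0.15  0.62] w 0.999 t 7.95 j6 0.48
```

View pics/w6.png

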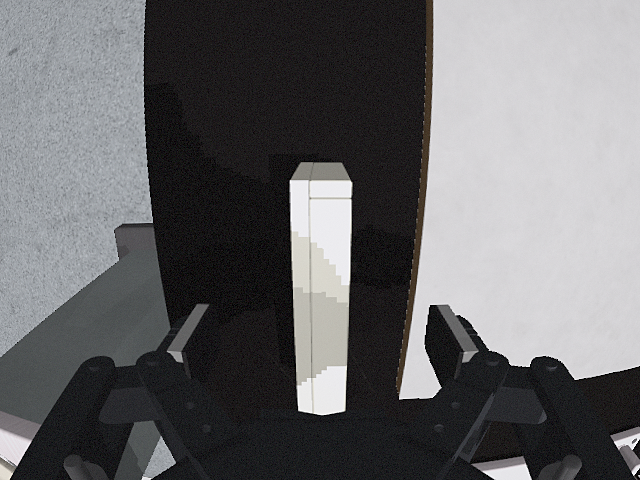

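```bash
python3 -m handwheel '[{"offset":[0,-1,0],"roll":0,"fingers":1},{"offset":[0,-2,0],"roll":0,"fingers":1},{"offset":[0,-2.6,0],"roll":0,"fingers":1},{"offset":[0,-3.0,0],"roll":0,"fingers":1},{"offset":[0,-3.4,0],"roll":0,"fingers":1},{"offset":[0,-3.8,0],"roll":0,"fingers":1},{"offset":[0,-4.2,0],"roll":0,"fingers":1},{"offset":[0,-4.4,0],"roll":0,"fingers":1}]'
python3 - <<'E'
from h import *
togo([.42,.35,.205],0)
i=bot.camera_info("wrist");p,d=bot.camera("wrist");cv2.imwrite("pics/w7.png",p)
E
```

```text
t: 8.8
eef_pos: [0.3779, 0.3517, 0.2096]
orientation: [[0.003, 1.0, -0.0], [1.0, -0.003, -0.009], [-0.009, -0.0, -1.0]]
ft_force: [-0.6, -0.2, -0.8]
width: 0.996
offset [-0.16  4.21  0.46]  roll -0.003 | tcp [0.3779 0.3517 0.2096] yang -0.17 F [-0.63 -0.18 -0.82] w 0.996 t 8.80 j6 0.53
```

View pics/w7.png

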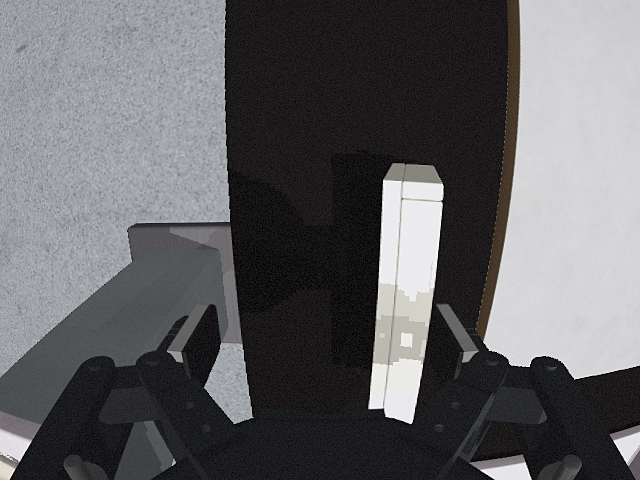

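Run:
```python
from h import *
i=bot.camera_info("wrist")
for u,v in[(383,182),(403,182),(442,182),(372,408),(415,422),(390,165),(435,165)]: print(u,v,onplane(i,u,v,.06,True).round(3),onplane(i,u,v,.0,True).round(3))
p,d=bot.camera("side");cv2.imwrite("pics/s7.png",cv2.resize(p[240:400,240:360],None,fx=5,fy=5)[:600])
```

```text
383 182 [0.398 0.41  0.06 ] [0.408 0.4   0.   ]
403 182 [0.405 0.41  0.06 ] [0.418 0.401 0.   ]
442 182 [0.418 0.41  0.06 ] [0.438 0.401 0.   ]
372 408 [0.399 0.315 0.06 ] [0.41  0.258 0.   ]
415 422 [0.42  0.305 0.06 ] [0.44  0.242 0.   ]
390 165 [0.4   0.415 0.06 ] [0.411 0.409 0.   ]
435 165 [0.415 0.416 0.06 ] [0.434 0.41  0.   ]
```

View pics/s7.png

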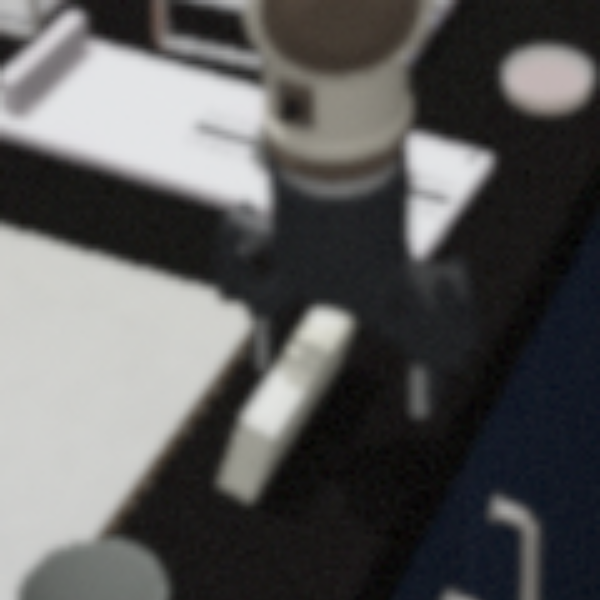

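```bash
python3 -m handwheel '[{"offset":[0,-0.3,0],"roll":0,"fingers":1},{"offset":[0,-0.6,0],"roll":0,"fingers":1},{"offset":[0,-0.9,0],"roll":0,"fingers":1},{"offset":[0,-1.2,0],"roll":0,"fingers":1},{"offset":[0,-1.2,-0.5],"roll":0,"fingers":1},{"offset":[0,-0.6,-2],"roll":0,"fingers":1},{"offset":[0,-0.6,-5],"roll":0,"fingers":1},{"offset":[0,-0.6,-8],"roll":0,"fingers":1},{"offset":[0,-0.6,-8],"roll":0,"fingers":1}]'
python3 - <<'E'
from h import *
togo([.42,.35,.205],0)
import pickle
i=bot.camera_info("wrist");p,d=bot.camera("wrist");cv2.imwrite("pics/w8.png",p);pickle.dump(i,open("pics/w8.pkl","wb"))
E
```

```text
t: 9.8
eef_pos: [0.3738, 0.3535, 0.2946]
orientation: [[0.003, 1.0, 0.008], [1.0, -0.003, -0.004], [-0.004, 0.008, -1.0]]
ft_force: [1.0, -0.1, 1.0]
width: 0.997
offset [-0.3   4.55  9.  ]  roll -0.003 | tcp [0.3738 0.3535 0.2946] yang -0.15 F [ 0.96 -0.11  1.03] w 0.997 t 9.80 j6 0.53
```

View pics/w8.png

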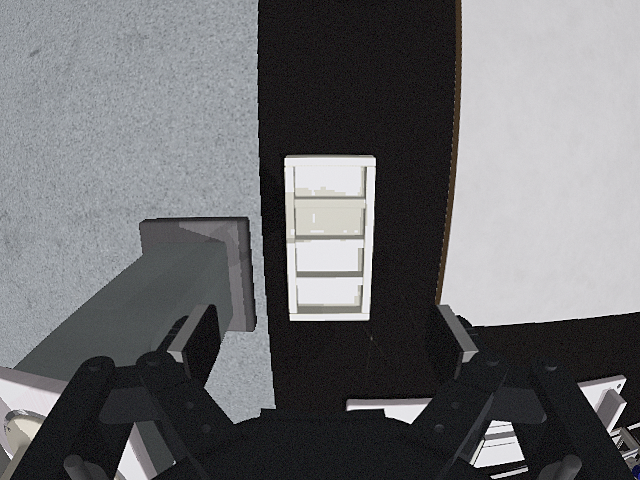

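Run:
```python
from h import *
import pickle
i=pickle.load(open("pics/w8.pkl","rb"));p=cv2.imread("pics/w8.png")
Q=[onplane(i,u,v,.02,True) for u,v in[(285,156),(376,156),(370,320),(289,320)]]
for q in Q: print(q.round(4))
c=sum(Q)/4;print("c",c,[np.linalg.norm(Q[k]-Q[k-1]).round(4) for k in range(4)])
ax=(Q[0]+Q[1]-Q[2]-Q[3]);wa=Q[1]+Q[2]-Q[0]-Q[3]
print(np.degrees(np.arctan2(ax[1],ax[0]))-90,np.degrees(np.arctan2(wa[1],wa[0])))
togo([c[0],c[1],.18],np.degrees(np.arctan2(ax[1],ax[0]))-90)
```

```text
[0.3525 0.411  0.02  ]
[0.412  0.4109 0.02  ]
[0.4122 0.2903 0.02  ]
[0.3514 0.291  0.02  ]
c [0.38201524 0.35077886 0.02      ] [np.float64(0.12), np.float64(0.0595), np.float64(0.1206), np.float64(0.0608)]
-0.20395853912523876 -0.37074554332238374
offset [-0.16  0.85 11.23]  roll 0.001 | tcp [0.373  0.353  0.2923] yang -0.16 F [ 0.28 -0.64 -0.35] w 1.003 t 9.85 j6 0.53
```

```bash
python3 -m handwheel '[{"offset":[-0.2,0.85,1],"roll":0,"fingers":1},{"offset":[-0.2,0.85,4],"roll":0,"fingers":1},{"offset":[-0.2,0.85,7],"roll":0,"fingers":1},{"offset":[-0.2,0.85,9],"roll":0,"fingers":1},{"offset":[-0.2,0.85,10.5],"roll":0,"fingers":1},{"offset":[-0.2,0.85,11.5],"roll":0,"fingers":1},{"offset":[-0.2,0.85,12],"roll":0,"fingers":1},{"offset":[-0.2,0.85,12.1],"roll":0,"fingers":1},{"offset":[-0.2,0.85,12.1],"roll":0,"fingers":1}]'
python3 - <<'E'
from h import *
togo([.382,.3508,.171],0)
i=bot.camera_info("wrist");p,d=bot.camera("wrist");cv2.imwrite("pics/w9.png",p)
E
```

```text
t: 10.75
eef_pos: [0.3824, 0.3504, 0.1716]
orientation: [[0.003, 1.0, 0.005], [1.0, -0.003, -0.006], [-0.006, 0.005, -1.0]]
ft_force: [0.2, -0.1, 0.1]
width: 1.001
offset [ 0.04 -0.04  0.06]  roll -0.003 | tcp [0.3824 0.3504 0.1716] yang -0.16 F [ 0.17 -0.13  0.05] w 1.001 t 10.75 j6 0.52
```

View pics/w9.png

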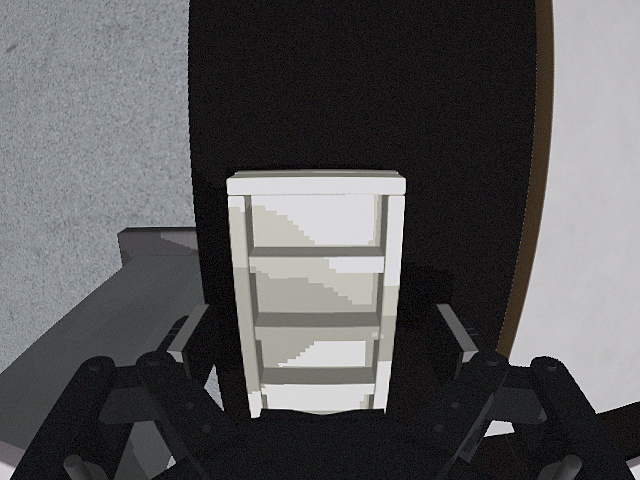

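```bash
python3 -m handwheel '[{"offset":[0,0,0],"roll":0,"fingers":0.6},{"offset":[0,0,0],"roll":0,"fingers":0.6},{"offset":[0,0,0],"roll":0,"fingers":0.6},{"offset":[0,0,0],"roll":0,"fingers":0.6},{"offset":[0,0,-0.5],"roll":0,"fingers":0.6},{"offset":[0,0,-2.5],"roll":0,"fingers":0.6},{"offset":[0,0,-6],"roll":0,"fingers":0.6},{"offset":[0,0,-10],"roll":0,"fingers":0.6},{"offset":[0,0,-14],"roll":0,"fingers":0.6},{"offset":[0,0,-14],"roll":0,"fingers":0.6}]' 40
python3 - <<'E'
from h import *
togo([.567,.133,.30],-93.2)
import pickle
i0=pickle.load(open("pics/w1.pkl","rb"))
for n,u,v,z in [("wall base mid",563.7,178,.015),("wall top mid",580,175,.045),("face",429.6,190,.03),("fin back top",335,198,.063),("fin top front",347,198,.063)]: print(n,onplane(i0,u,v,z,True).round(4))
i=bot.camera_info("wrist");p,d=bot.camera("wrist");cv2.imwrite("pics/w10.png",p)
E
```

```text
t: 11.8
eef_pos: [0.3835, 0.3524, 0.3185]
orientation: [[0.002, 1.0, 0.017], [1.0, -0.002, 0.001], [0.001, 0.017, -1.0]]
ft_force: [1.2, -0.2, -1.0]
width: 0.692
offset [-21.89  18.37   2.14]  roll -1.517 | tcp [0.3835 0.3524 0.3185] yang -0.14 F [ 1.19 -0.23 -1.01] w 0.692 t 11.80 j6 0.52
wall base mid [0.7009 0.121  0.015 ]
wall top mid [0.7022 0.1289 0.045 ]
face [0.5323 0.1333 0.03  ]
fin back top [0.4413 0.1471 0.063 ]
fin top front [0.4514 0.1453 0.063 ]
```

View pics/w10.png

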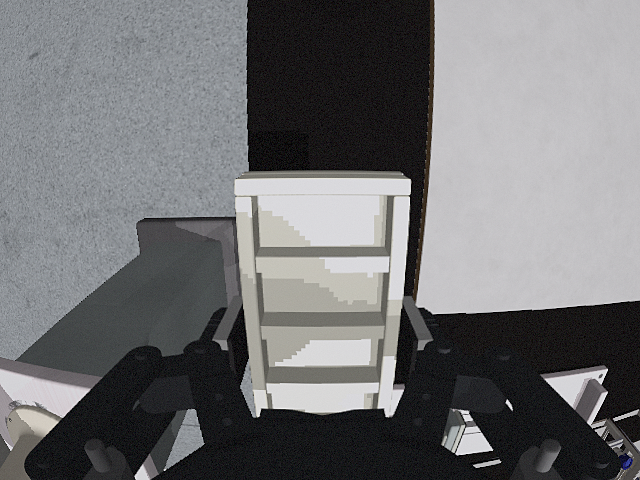

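Run:
```python
from h import *
import pickle
i=pickle.load(open("pics/w1.pkl","rb"));d=np.load("pics/w1.npy")
f=240/np.tan(np.radians(i["fov_y"]/2))
v,u=np.mgrid[0:480,0:640];x=u-i["cx"];y=v-i["cy"];r=np.hypot(x,y)+1e-9;th=r/f
D=np.stack([x/r*np.tan(th),y/r*np.tan(th),np.ones_like(r)],-1)*d[...,None]
W=D@np.array(i["orientation"]).T+i["origin"]
m=(d>0)&(v<340)
for y0 in np.arange(-.02,.1,.01):
    k=m&(W[...,1]>=y0)&(W[...,1]<y0+.01)&(W[...,0]>.52)&(W[...,0]<.72)
    if k.sum()>10: print(round(y0,2),np.percentile(W[...,2][k],99).round(3))
# lever
for uu,vv in [(395,188),(408,262),(400,225),(412,270),(343,195),(425,190),(575,175)]: print(uu,vv,W[vv,uu].round(3))
k=m&(W[...,2]>.012)&(W[...,2]<.018)&(W[...,0]>.38)&(W[...,0]<.76)&(W[...,1]>.05)&(W[...,1]<.22)
pts=W[k][:,:2].astype(np.float32);print(len(pts),cv2.minAreaRect(pts))
```

```text
-0.02 0.091
-0.01 0.091
0.0 0.091
0.01 0.09
0.02 0.091
0.03 0.089
0.04 0.088
0.05 0.001
0.06 0.001
0.07 0.016
0.08 0.045
0.09 0.045
395 188 [0.496 0.143 0.045]
408 262 [0.488 0.099 0.114]
400 225 [0.49  0.119 0.08 ]
412 270 [0.49  0.093 0.117]
343 195 [0.448 0.148 0.063]
425 190 [0.525 0.136 0.04 ]
575 175 [0.702 0.127 0.035]
24409 ((0.5777005553245544, 0.1250130832195282), (0.12525887787342072, 0.3666151165962219), 86.32371520996094)
```

```bash
python3 -m handwheel '[{"offset":[-1,1,0],"roll":0.1,"fingers":0.6},{"offset":[-3,3,0],"roll":0.24,"fingers":0.6},{"offset":[-5,5.5,0],"roll":0.38,"fingers":0.6},{"offset":[-7.5,8,0],"roll":0.52,"fingers":0.6},{"offset":[-10,10.5,0],"roll":0.66,"fingers":0.6},{"offset":[-12.5,13,0],"roll":0.8,"fingers":0.6},{"offset":[-15,15.5,0],"roll":0.94,"fingers":0.6},{"offset":[-17.5,18,0],"roll":1.08,"fingers":0.6},{"offset":[-19.5,20.5,0],"roll":1.22,"fingers":0.6},{"offset":[-21,22,0],"roll":1.36,"fingers":0.6}]'
python3 -c "
from h import *
togo([.614,.131,.30],-93.2)"
```

```text
t: 12.85
eef_pos: [0.6027, 0.1394, 0.3156]
orientation: [[0.98, 0.2, 0.009], [0.2, -0.98, -0.003], [0.008, 0.004, -1.0]]
ft_force: [-0.9, -0.4, -1.6]
width: 0.692
offset [0.93 1.04 1.57]  roll 0.257 | tcp [0.6027 0.1394 0.3156] yang -78.49 F [-0.94 -0.36 -1.64] w 0.692 t 12.85 j6 1.40
```

```bash
python3 -m handwheel '[{"offset":[0.9,1,0],"roll":0.13,"fingers":0.6},{"offset":[0.9,1,0],"roll":0.257,"fingers":0.6},{"offset":[0.9,1,1],"roll":0.257,"fingers":0.6},{"offset":[0.9,1,3],"roll":0.257,"fingers":0.6},{"offset":[0.9,1,5.5],"roll":0.257,"fingers":0.6},{"offset":[0.9,1,8],"roll":0.257,"fingers":0.6},{"offset":[0.9,1,8.5],"roll":0.257,"fingers":0.6},{"offset":[0.9,1,8.5],"roll":0.257,"fingers":0.6}]'
python3 - <<'E'
from h import *
togo([.614,.131,.187],-93.2)
import pickle
i=bot.camera_info("wrist");p,d=bot.camera("wrist");cv2.imwrite("pics/w11.png",p);pickle.dump(i,open("pics/w11.pkl","wb"))
p,d=bot.camera("side");cv2.imwrite("pics/s11.png",cv2.resize(p[180:340,230:390],None,fx=3.7,fy=3.7))
p,d=bot.camera("top");cv2.imwrite("pics/t11.png",cv2.resize(p[140:290,240:380],None,fx=4,fy=4))
E
```

```text
t: 13.65
eef_pos: [0.6129, 0.1314, 0.2283]
orientation: [[0.999, -0.054, 0.004], [-0.054, -0.999, -0.003], [0.004, 0.002, -1.0]]
ft_force: [0.2, 0.5, -1.4]
width: 0.694
offset [0.09 0.02 4.13]  roll 0.002 | tcp [0.6129 0.1314 0.2283] yang -93.09 F [ 0.22  0.48 -1.4 ] w 0.694 t 13.65 j6 1.65
```

View pics/w11.png

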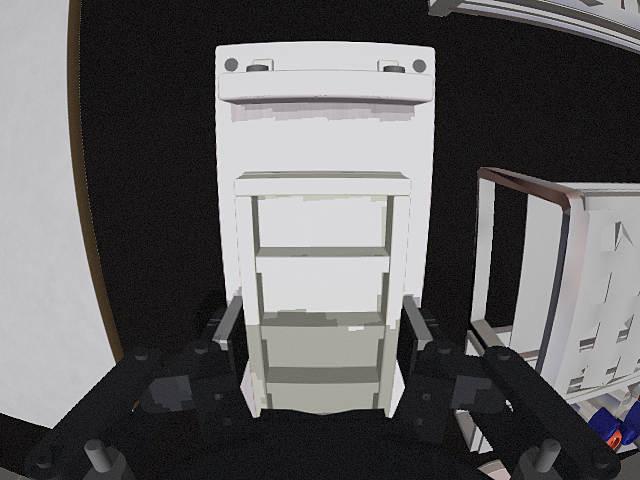

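View pics/s11.png

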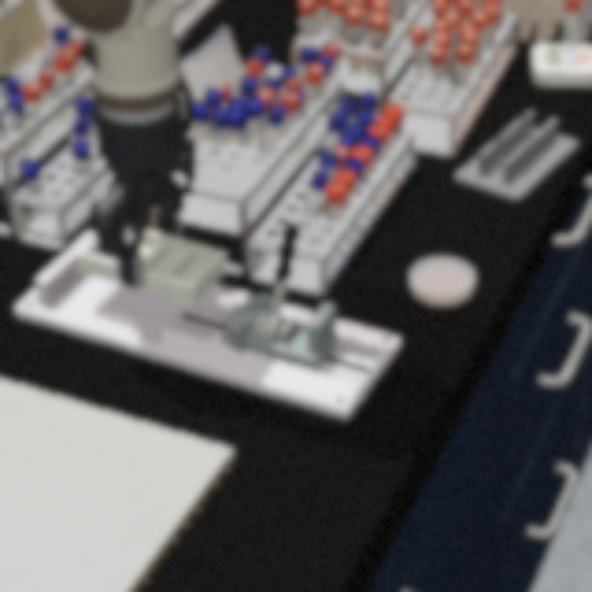

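View pics/t11.png

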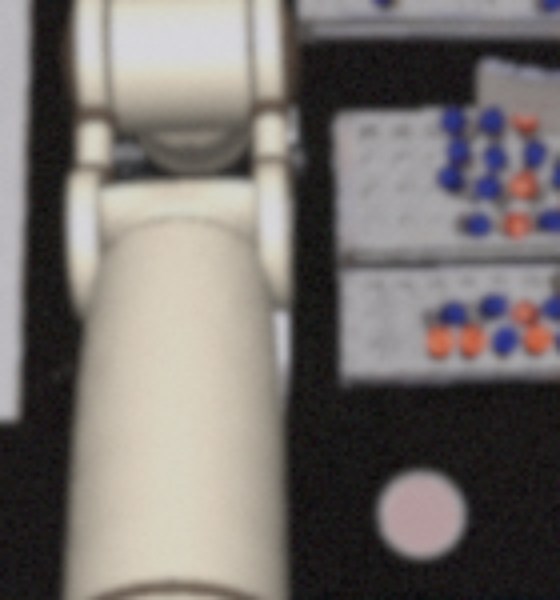

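Run:
```python
from h import *
import pickle
i=pickle.load(open("pics/w11.pkl","rb"))
for n,u,v,z in [("FL",216,44,.015),("FR",435,46,.015),("wallL base",231,104,.015),("wallLtop",220,101,.045),("wallRtop",434,102,.045),("edgeL250",225,250,.015),("edgeR250",427,250,.015),("trayfarL",236,178,.083),("trayfarR",411,178,.083)]:
    print(n,onplane(i,u,v,z,True).round(4))
```

```text
FL [0.7379 0.1768 0.015 ]
FR [0.7313 0.0687 0.015 ]
wallL base [0.706  0.1708 0.015 ]
wallLtop [0.7051 0.1682 0.045 ]
wallRtop [0.7001 0.0802 0.045 ]
edgeL250 [0.6314 0.1817 0.015 ]
edgeR250 [0.6254 0.0748 0.015 ]
trayfarL [0.6765 0.1549 0.083 ]
trayfarR [0.6735 0.1001 0.083 ]
```

```bash
python3 -m handwheel '[{"offset":[0.1,0.2,1],"roll":0,"fingers":0.6},{"offset":[0.1,0.2,2],"roll":0,"fingers":0.6},{"offset":[0.1,0.2,3],"roll":0,"fingers":0.6},{"offset":[0.1,0.2,3.5],"roll":0,"fingers":0.6},{"offset":[0.1,0.2,3.8],"roll":0,"fingers":0.6},{"offset":[0.1,0.2,4],"roll":0,"fingers":0.6},{"offset":[0.1,0.2,4.1],"roll":0,"fingers":0.6},{"offset":[0.1,0.2,4.1],"roll":0,"fingers":0.6}]'
python3 -c "
from h import *
togo([.614,.129,.187],-93.2)"
```

```text
t: 14.6
eef_pos: [0.6162, 0.1292, 0.1913]
orientation: [[0.998, -0.055, 0.011], [-0.055, -0.998, -0.002], [0.012, 0.002, -1.0]]
ft_force: [-0.0, 0.6, -2.2]
width: 0.692
offset [-0.23  0.03  0.42]  roll 0.001 | tcp [0.6162 0.1292 0.1913] yang -93.16 F [-0.02  0.59 -2.18] w 0.692 t 14.60 j6 1.64
```

```bash
python3 -m handwheel '[{"offset":[0,0,0.2],"roll":0,"fingers":0.6},{"offset":[0,0,0.35],"roll":0,"fingers":0.6},{"offset":[0,0,0.4],"roll":0,"fingers":0.6},{"offset":[0,0,0.4],"roll":0,"fingers":0.6}]'
python3 -c "
from h import *
togo([.614,.129,.187],-93.2)"
```

```text
t: 15.0
eef_pos: [0.6167, 0.1292, 0.1882]
orientation: [[0.998, -0.055, 0.012], [-0.055, -0.998, -0.003], [0.012, 0.002, -1.0]]
ft_force: [-0.7, -0.3, 5.2]
width: 0.694
offset [-0.27  0.03  0.12]  roll 0.001 | tcp [0.6167 0.1292 0.1882] yang -93.15 F [-0.71 -0.26  5.22] w 0.694 t 15.00 j6 1.64
```

Touching the deck (about +7 N). Release and rise.

```bash
python3 -m handwheel '[{"offset":[0,0,0],"roll":0,"fingers":1},{"offset":[0,0,0],"roll":0,"fingers":1},{"offset":[0,0,0],"roll":0,"fingers":1},{"offset":[0,0,0],"roll":0,"fingers":1},{"offset":[0,0,-1],"roll":0,"fingers":1},{"offset":[0,0,-3],"roll":0,"fingers":1},{"offset":[0,0,-6],"roll":0,"fingers":1},{"offset":[0,0,-10],"roll":0,"fingers":1},{"offset":[0,0,-14],"roll":0,"fingers":1},{"offset":[0,0,-14],"roll":0,"fingers":1}]'
python3 - <<'E'
from h import *
togo([.41,.14,.33],-93.2)
import pickle
i=bot.camera_info("wrist");p,d=bot.camera("wrist");cv2.imwrite("pics/w12.png",p);pickle.dump(i,open("pics/w12.pkl","wb"))
E
```

```text
t: 16.0
eef_pos: [0.6171, 0.1297, 0.3368]
orientation: [[0.998, -0.055, 0.026], [-0.055, -0.998, -0.002], [0.026, 0.001, -1.0]]
ft_force: [0.7, -0.1, 0.9]
width: 0.998
offset [-20.74   0.1    0.13]  roll 0.001 | tcp [0.6171 0.1297 0.3368] yang -93.14 F [ 0.7  -0.13  0.93] w 0.998 t 16.00 j6 1.64
```

View pics/w12.png

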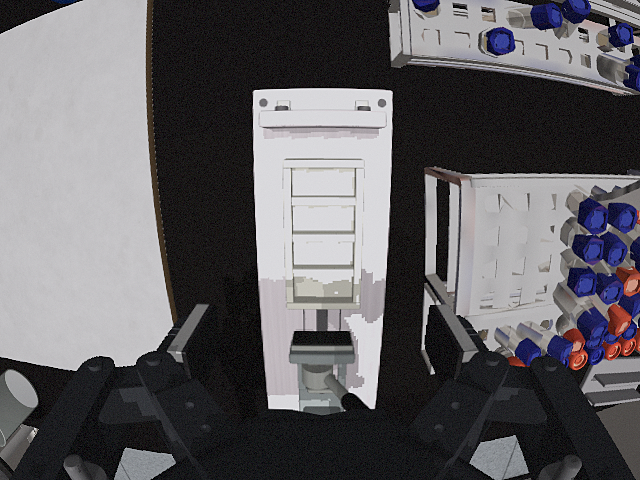

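```bash
python3 -m handwheel '[{"offset":[-2,0,0],"roll":0,"fingers":0},{"offset":[-6,0,0],"roll":0,"fingers":0},{"offset":[-10,0,0],"roll":0,"fingers":0},{"offset":[-14,0.1,0],"roll":0,"fingers":0},{"offset":[-18,0.1,0],"roll":0,"fingers":0},{"offset":[-21,0.1,0],"roll":0,"fingers":0},{"offset":[-22,0.1,0],"roll":0,"fingers":0},{"offset":[-22,0.1,0],"roll":0,"fingers":0}]'
python3 - <<'E'
from h import *
togo([.40,.141,.218],-93.2)
import pickle
i=bot.camera_info("wrist");p,d=bot.camera("wrist");cv2.imwrite("pics/w13.png",p);pickle.dump(i,open("pics/w13.pkl","wb"))
print(np.array(bot.state()["orientation"]).round(3))
E
```

```text
t: 16.85
eef_pos: [0.3957, 0.1408, 0.328]
orientation: [[0.998, -0.054, 0.021], [-0.054, -0.999, -0.002], [0.021, 0.001, -1.0]]
ft_force: [1.0, 0.4, 0.4]
width: 0.001
offset [ 0.2  -0.06 11.01]  roll 0.001 | tcp [0.3957 0.1408 0.328 ] yang -93.12 F [0.99 0.43 0.39] w 0.001 t 16.85 j6 1.68
[[ 0.998 -0.055  0.022]
 [-0.055 -0.998 -0.002]
 [ 0.022  0.001 -1.   ]]
```

View pics/w13.png

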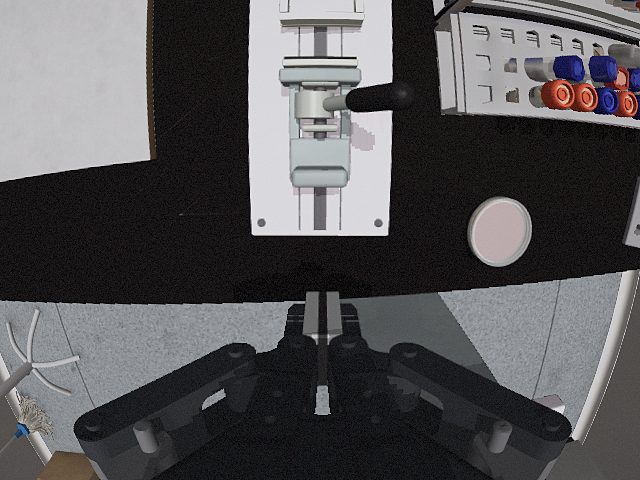

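Run:
```python
from h import *
import pickle
i=pickle.load(open("pics/w13.pkl","rb"))
for n,u,v,z in [("finback L",293,186,.063),("finback R",347,186,.063),("finmid",320,187,.063),("face",320,59,.035),("NL",249,235,.015),("NR",390,235,.015),("tip",403,95,.115),("knuckle",312,104,.045),("petri",500,232,.015),("fingertips",323,293,.17)]:
    print(n,onplane(i,u,v,z,True).round(4))
```

```text
finback L [0.4422 0.1569 0.063 ]
finback R [0.4403 0.1225 0.063 ]
finmid [0.4405 0.1397 0.063 ]
face [0.5282 0.1349 0.035 ]
NL [0.3992 0.1992 0.015 ]
NR [0.3928 0.0867 0.015 ]
tip [0.492  0.0958 0.115 ]
knuckle [0.4951 0.1421 0.045 ]
petri [ 0.3904 -0.0109  0.015 ]
fingertips [0.4153 0.1395 0.17  ]
```

```bash
python3 -m handwheel '[{"offset":[0,0,2],"roll":0,"fingers":0},{"offset":[0,0,6],"roll":0,"fingers":0},{"offset":[0,0,9],"roll":0,"fingers":0},{"offset":[0,0,10.5],"roll":0,"fingers":0},{"offset":[0,0,11],"roll":0,"fingers":0},{"offset":[1,0,11],"roll":0,"fingers":0},{"offset":[2,0,11],"roll":0,"fingers":0},{"offset":[2.3,0,11],"roll":0,"fingers":0}]'
python3 - <<'E'
from h import *
togo([.42,.140,.218],-93.2)
import pickle
print(np.array(bot.state()["orientation"]).round(3)[:,2])
i=bot.camera_info("wrist");p,d=bot.camera("wrist");cv2.imwrite("pics/w14.png",p);pickle.dump(i,open("pics/w14.pkl","wb"))
E
```

```text
t: 17.7
eef_pos: [0.4244, 0.139, 0.2206]
orientation: [[0.998, -0.055, 0.025], [-0.055, -0.998, -0.002], [0.025, 0.001, -1.0]]
ft_force: [-2.6, -0.5, 2.2]
width: -0.0
offset [-0.45 -0.08  0.25]  roll 0.001 | tcp [0.4244 0.139  0.2206] yang -93.17 F [-2.57 -0.5   2.19] w -0.000 t 17.70 j6 1.67
[ 0.025 -0.002 -1.   ]
```

View pics/w14.png

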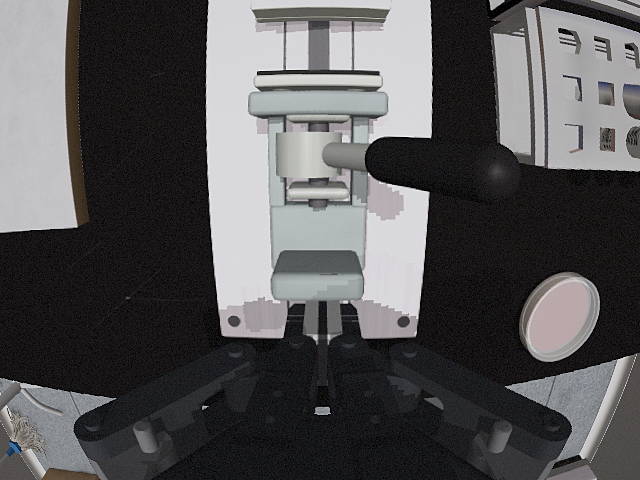

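```bash
python3 -m handwheel '[{"offset":[0.4,0,0],"roll":0,"fingers":0},{"offset":[0.9,0,0],"roll":0,"fingers":0},{"offset":[1.4,0,0],"roll":0,"fingers":0},{"offset":[1.9,0,0],"roll":0,"fingers":0},{"offset":[2.4,0,0],"roll":0,"fingers":0},{"offset":[2.9,0,0.1],"roll":0,"fingers":0},{"offset":[3.3,0,0.1],"roll":0,"fingers":0},{"offset":[3.7,0,0.1],"roll":0,"fingers":0},{"offset":[4,0,0.1],"roll":0,"fingers":0},{"offset":[4.2,0,0.1],"roll":0,"fingers":0}]'
python3 - <<'E'
from h import *
togo([.477,.137,.2206],-93.2)
print(np.array(bot.state()["orientation"]).round(3)[:,2])
import pickle
i=bot.camera_info("wrist");p,d=bot.camera("wrist");cv2.imwrite("pics/w15.png",p);pickle.dump(i,open("pics/w15.pkl","wb"))
E
```

```text
t: 18.75
eef_pos: [0.4658, 0.1367, 0.2201]
orientation: [[0.998, -0.055, 0.022], [-0.055, -0.998, -0.002], [0.023, 0.001, -1.0]]
ft_force: [-5.9, -0.3, 1.2]
width: 0.002
offset [ 1.12 -0.09 -0.02]  roll 0.001 | tcp [0.4658 0.1367 0.2201] yang -93.16 F [-5.91 -0.29  1.18] w 0.002 t 18.75 j6 1.66
[ 0.022 -0.002 -1.   ]
```

View pics/w15.png

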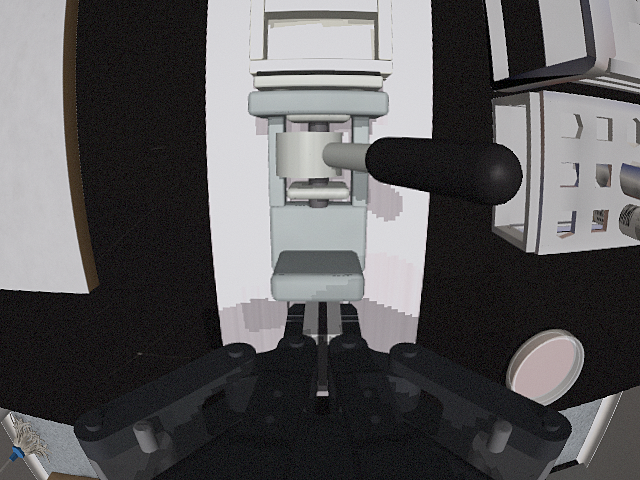

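```bash
python3 -m handwheel '[{"offset":[0.15,0,0],"roll":0,"fingers":0},{"offset":[0.3,0,0],"roll":0,"fingers":0},{"offset":[0.45,0,0],"roll":0,"fingers":0},{"offset":[0.6,0,0],"roll":0,"fingers":0},{"offset":[0.7,0,0],"roll":0,"fingers":0},{"offset":[0.8,0,0],"roll":0,"fingers":0}]'
python3 -m handwheel '[{"offset":[0.1,0,0],"roll":0,"fingers":0},{"offset":[0.15,0,0],"roll":0,"fingers":0}]'
```

```text
t: 19.4
eef_pos: [0.4739, 0.1362, 0.2201]
orientation: [[0.998, -0.055, 0.022], [-0.055, -0.998, -0.002], [0.022, 0.001, -1.0]]
ft_force: [-4.4, -0.4, -0.1]
width: 0.003
t: 19.6
eef_pos: [0.4754, 0.1361, 0.2202]
orientation: [[0.998, -0.055, 0.022], [-0.055, -0.998, -0.002], [0.022, 0.001, -1.0]]
ft_force: [-4.3, -0.5, -0.3]
width: -0.003
```

```bash
python3 -m handwheel '[{"offset":[0.1,0,0],"roll":0,"fingers":0},{"offset":[0.15,0,0],"roll":0,"fingers":0}]' | grep -E 'pos|force'
python3 -m handwheel '[{"offset":[0.1,0,0],"roll":0,"fingers":0},{"offset":[0.15,0,0],"roll":0,"fingers":0}]'| grep -E 'pos|force'
python3 -m handwheel '[{"offset":[0.1,0,0],"roll":0,"fingers":0},{"offset":[0.1,0,0],"roll":0,"fingers":0}]'| grep -E 'pos|force'
```

```text
eef_pos: [0.477, 0.136, 0.2201]
ft_force: [-4.8, 0.0, -0.2]
eef_pos: [0.4785, 0.1359, 0.2201]
ft_force: [-5.1, 0.1, 1.4]
eef_pos: [0.4793, 0.1359, 0.2201]
ft_force: [-6.4, -1.0, 1.0]
```

```bash
for k in 1; do python3 -m handwheel '[{"offset":[0.1,0,0],"roll":0,"fingers":0},{"offset":[0.1,0,0],"roll":0,"fingers":0}]' | grep -E 'pos|force'; done
python3 -m handwheel '[{"offset":[0.05,0,0],"roll":0,"fingers":0},{"offset":[0.05,0,0],"roll":0,"fingers":0}]'| grep -E 'pos|force'
```

```text
eef_pos: [0.4799, 0.1359, 0.2202]
ft_force: [-8.2, 0.2, 3.3]
eef_pos: [0.4801, 0.1359, 0.2202]
ft_force: [-7.5, 0.4, 2.7]
```

```bash
python3 -m handwheel '[{"offset":[0.1,0,0],"roll":0,"fingers":0},{"offset":[0.1,0,0],"roll":0,"fingers":0}]' | grep -E 'pos|force'
python3 -m handwheel '[{"offset":[0.1,0,0],"roll":0,"fingers":0},{"offset":[0.1,0,0],"roll":0,"fingers":0}]' | grep -E 'pos|force'
```

```text
eef_pos: [0.4806, 0.1359, 0.2202]
ft_force: [-7.8, -1.2, 5.4]
eef_pos: [0.4811, 0.1359, 0.2202]
ft_force: [-8.8, -0.2, 5.2]
```

```bash
python3 -m handwheel '[{"offset":[0.15,0,0],"roll":0,"fingers":0},{"offset":[0.15,0,0],"roll":0,"fingers":0}]' | grep -E 'pos|force'
python3 -m handwheel '[{"offset":[0.15,0,0],"roll":0,"fingers":0},{"offset":[0.15,0,0],"roll":0,"fingers":0}]' | grep -E 'pos|force'
```

```text
eef_pos: [0.4819, 0.1359, 0.2202]
ft_force: [-9.7, -0.0, 6.1]
eef_pos: [0.4826, 0.1359, 0.2203]
ft_force: [-10.9, -1.1, 6.8]
```

```bash
python3 -m handwheel '[{"offset":[0.2,0,0],"roll":0,"fingers":0},{"offset":[0.2,0,0],"roll":0,"fingers":0}]' | grep -E 'pos|force'
python3 -m handwheel '[{"offset":[0.2,0,0],"roll":0,"fingers":0},{"offset":[0.2,0,0],"roll":0,"fingers":0},{"offset":[0.2,0,0],"roll":0,"fingers":0}]' | grep -E 'pos|force'
```

```text
eef_pos: [0.4837, 0.136, 0.2203]
ft_force: [-12.5, -0.6, 8.5]
eef_pos: [0.4847, 0.136, 0.2204]
ft_force: [-13.2, -1.2, 9.2]
```

```bash
python3 -m handwheel '[{"offset":[0.1,0,0],"roll":0,"fingers":0},{"offset":[0.1,0,0],"roll":0,"fingers":0},{"offset":[0.1,0,0],"roll":0,"fingers":0}]' | grep -E 'pos|force'
python3 - <<'E'
from h import *
p,d=bot.camera("wrist");cv2.imwrite("pics/w16.png",p)
togo([.48,.13,.22],-93.2)
E
```

```text
eef_pos: [0.4851, 0.136, 0.2204]
ft_force: [-10.0, -1.1, 5.9]
offset [-0.48  0.63  0.05]  roll 0.003 | tcp [0.4851 0.136  0.2204] yang -93.05 F [-9.33 -0.85  5.86] w -0.001 t 22.25 j6 1.66
```

View pics/w16.png

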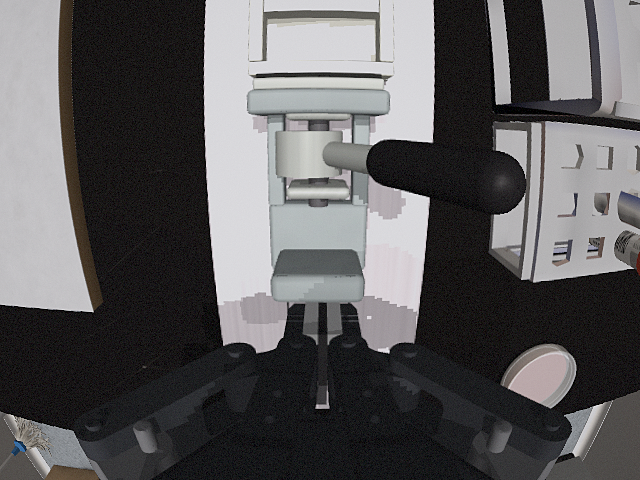

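```bash
python3 -m handwheel '[{"offset":[0.2,0,0],"roll":0,"fingers":0},{"offset":[0.2,0,0],"roll":0,"fingers":0}]' | grep -E 'pos|force'
python3 -m handwheel '[{"offset":[0.2,0,0],"roll":0,"fingers":0},{"offset":[0.2,0,0],"roll":0,"fingers":0}]' | grep -E 'pos|force'
python3 -m handwheel '[{"offset":[0.2,0,0],"roll":0,"fingers":0},{"offset":[0.2,0,0],"roll":0,"fingers":0}]'
```

```text
eef_pos: [0.4861, 0.136, 0.2204]
ft_force: [-12.0, -0.4, 8.9]
eef_pos: [0.487, 0.1361, 0.2204]
ft_force: [-13.0, -1.0, 9.4]
t: 22.85
eef_pos: [0.4879, 0.1361, 0.2205]
orientation: [[0.998, -0.052, -0.024], [-0.052, -0.999, -0.004], [-0.024, 0.006, -1.0]]
ft_force: [-14.2, 0.2, 10.2]
width: -0.001
```

```bash
python3 -m handwheel '[{"offset":[0,0,0],"roll":0,"fingers":0},{"offset":[-0.5,0,0],"roll":0,"fingers":0},{"offset":[-2,0,0],"roll":0,"fingers":0},{"offset":[-3,0,-1],"roll":0,"fingers":0},{"offset":[-3,0,-4],"roll":0,"fingers":0},{"offset":[-3,0,-8],"roll":0,"fingers":0},{"offset":[-1,0,-12],"roll":0,"fingers":0},{"offset":[3,0,-14],"roll":0,"fingers":0},{"offset":[5,0,-14],"roll":0,"fingers":0},{"offset":[5,0,-14],"roll":0,"fingers":0}]'
python3 - <<'E'
from h import *
import pickle
togo([.48,.13,.22],-93.2)
i=bot.camera_info("wrist");p,d=bot.camera("wrist");cv2.imwrite("pics/w17.png",p);pickle.dump(i,open("pics/w17.pkl","wb"))
E
```

```text
t: 23.85
eef_pos: [0.5439, 0.1336, 0.3614]
orientation: [[0.998, -0.053, -0.016], [-0.053, -0.999, -0.004], [-0.016, 0.005, -1.0]]
ft_force: [-0.8, 0.1, -0.1]
width: 0.002
offset [-6.14  0.63 14.24]  roll 0.003 | tcp [0.5439 0.1336 0.3614] yang -93.05 F [-0.78  0.12 -0.08] w 0.002 t 23.85 j6 1.65
```

View pics/w17.png

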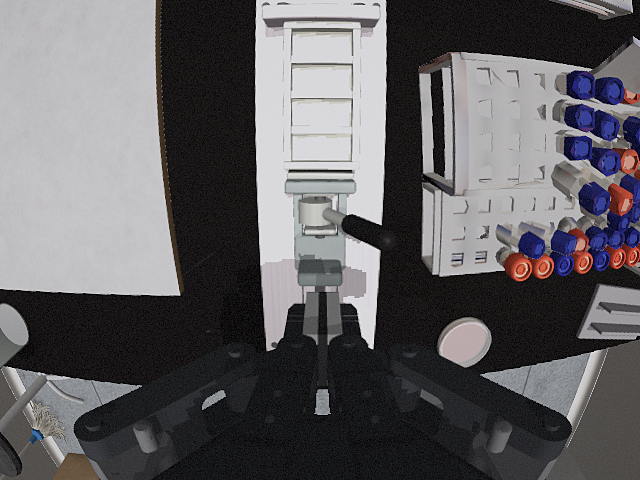

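```bash
python3 - <<'E'
import cv2
p=cv2.imread("pics/w17.png")
a=cv2.resize(p[0:60,240:400],None,fx=4.5,fy=4.5,interpolation=cv2.INTER_CUBIC)
b=cv2.resize(p[150:220,240:400],None,fx=4.5,fy=4.5,interpolation=cv2.INTER_CUBIC)
import numpy as np
cv2.imwrite("pics/w17c.png",np.vstack([a,b]))
E
python3 - <<'E'
from h import *
import pickle
i=pickle.load(open("pics/w17.pkl","rb"))
for n,u,v,z in [("wall near top",320,24,.045),("tray far",320,26,.035),("tray near",320,170,.035),("face",320,173,.037),("fin back top",320,286,.063),("tip",388,239,.112),("tip end",396,240,.112),("rodbase",330,217,.06),("deckL",258,170,.015),("deckR",384,170,.015)]:
    print(n,onplane(i,u,v,z,True).round(4))
E
```

```text
wall near top [0.6969 0.1257 0.045 ]
tray far [0.6979 0.1256 0.035 ]
tray near [0.5823 0.132  0.035 ]
face [0.5802 0.1321 0.037 ]
fin back top [0.4951 0.1368 0.063 ]
tip [0.5475 0.0916 0.112 ]
tip end [0.5465 0.0865 0.112 ]
rodbase [0.5498 0.1263 0.06  ]
deckL [0.5833 0.1849 0.015 ]
deckR [0.5773 0.0775 0.015 ]
```

View pics/w17c.png

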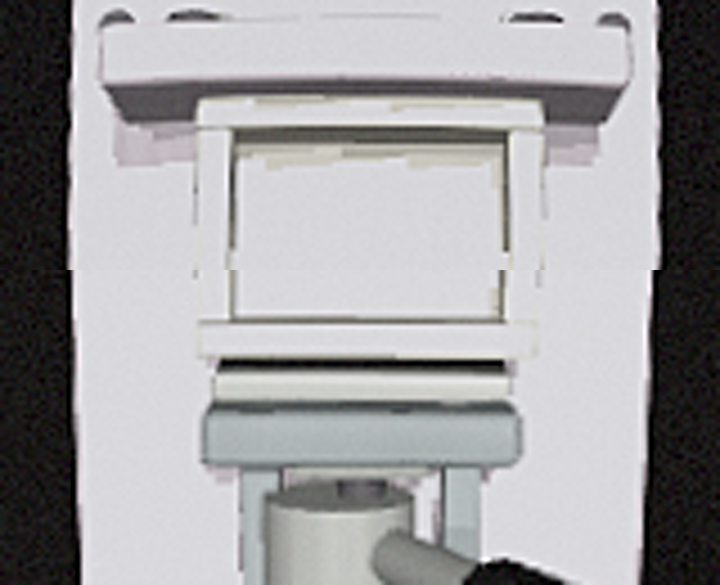

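Run:
```python
from h import *
i=bot.camera_info("wrist");p,d=bot.camera("wrist")
f=240/np.tan(np.radians(i["fov_y"]/2))
v,u=np.mgrid[0:480,0:640];x=u-i["cx"];y=v-i["cy"];r=np.hypot(x,y)+1e-9;th=r/f
D=np.stack([x/r*np.tan(th),y/r*np.tan(th),np.ones_like(r)],-1)*d[...,None]
W=D@np.array(i["orientation"]).T+i["origin"]
m=(d>0)&(v<320)&(W[...,0]>.46)&(W[...,0]<.66)
for y0 in np.arange(-.12,.1,.01):
    k=m&(W[...,1]>=y0)&(W[...,1]<y0+.01)
    if k.sum()>10: print(round(y0,2),np.percentile(W[...,2][k],99.5).round(3))
for uu,vv in [(388,239),(370,232),(340,219),(316,208),(320,190),(320,280)]: print(uu,vv,W[vv,uu].round(4))
R=np.array(bot.state()["orientation"]);print(R.round(3))
```

```text
-0.12 0.113
-0.11 0.125
-0.1 0.131
-0.09 0.136
-0.08 0.137
-0.07 0.136
-0.06 0.136
-0.05 0.136
-0.04 0.135
-0.03 0.132
-0.02 0.091
-0.01 0.091
-0.0 0.091
0.01 0.09
0.02 0.092
0.03 0.09
0.04 0.089
0.05 0.001
0.06 0.001
0.07 0.016
0.08 0.116
0.09 0.117
388 239 [0.5469 0.093  0.1167]
370 232 [0.5484 0.1025 0.1056]
340 219 [0.5483 0.1196 0.0705]
316 208 [0.5513 0.1369 0.0451]
320 190 [0.565  0.1331 0.043 ]
320 280 [0.4977 0.1368 0.0623]
[[ 0.998 -0.052 -0.023]
 [-0.053 -0.999 -0.004]
 [-0.022  0.005 -1.   ]]
```

```bash
python3 -c "
from h import *
togo([.550,.063,.36],-93.2)
togo([.548,.063,.270],-93.2)"
```

```text
offset [ 1.23  7.05 -0.05]  roll 0.003 | tcp [0.5414 0.134  0.3593] yang -93.00 F [ 0.3   0.21 -0.09] w 0.002 t 23.95 j6 1.65
offset [1.24 7.01 8.95]  roll 0.003 | tcp [0.5414 0.134  0.3593] yang -93.00 F [ 0.3   0.21 -0.09] w 0.002 t 23.95 j6 1.65
```

```bash
python3 -m handwheel '[{"offset":[0.6,3,0],"roll":0,"fingers":0},{"offset":[1.2,6,0],"roll":0,"fingers":0},{"offset":[1.2,7,0],"roll":0,"fingers":0},{"offset":[1.2,7,2],"roll":0,"fingers":0},{"offset":[1.2,7,5],"roll":0,"fingers":0},{"offset":[1.2,7,7.5],"roll":0,"fingers":0},{"offset":[1.2,7,8.8],"roll":0,"fingers":0},{"offset":[1.2,7,8.9],"roll":0,"fingers":0},{"offset":[1.2,7,8.9],"roll":0,"fingers":0}]'
python3 - <<'E'
from h import *
togo([.548,.063,.270],-93.2)
i=bot.camera_info("wrist");p,d=bot.camera("wrist");cv2.imwrite("pics/w18.png",p)
R=np.array(bot.state()["orientation"]);print((np.array(bot.state()["eef_pos"])+.173*R[:,2]).round(4))
E
```

```text
t: 24.85
eef_pos: [0.5478, 0.0634, 0.2712]
orientation: [[0.998, -0.052, -0.022], [-0.052, -0.999, -0.004], [-0.021, 0.005, -1.0]]
ft_force: [-0.3, -0.3, 0.3]
width: -0.003
offset [0.03 0.04 0.12]  roll 0.004 | tcp [0.5478 0.0634 0.2712] yang -92.99 F [-0.34 -0.31  0.33] w -0.003 t 24.85 j6 1.52
[0.5447 0.0625 0.0989]
```

View pics/w18.png

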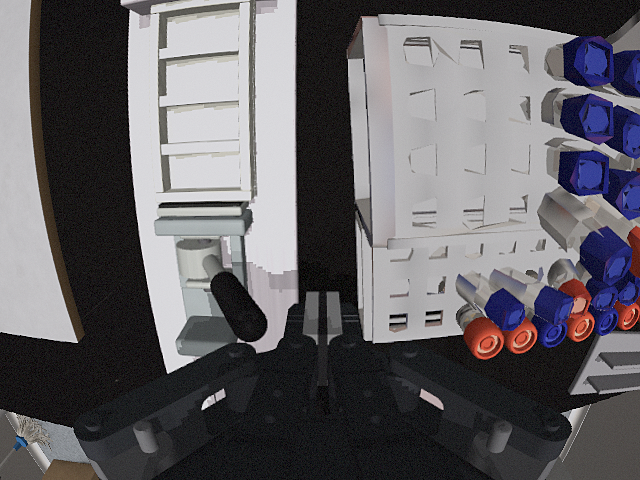

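```bash
python3 -m handwheel '[{"offset":[0.2,-0.7,0],"roll":0,"fingers":0},{"offset":[0.3,-1.5,0.1],"roll":0,"fingers":0},{"offset":[0.3,-2.5,0.1],"roll":0,"fingers":0},{"offset":[0.3,-3.5,0.1],"roll":0,"fingers":0},{"offset":[0.3,-4.5,0.2],"roll":0,"fingers":0},{"offset":[0.3,-5.5,0.2],"roll":0,"fingers":0},{"offset":[0.3,-6.5,0.3],"roll":0,"fingers":0},{"offset":[0.3,-7.5,0.3],"roll":0,"fingers":0},{"offset":[0.3,-8.3,0.5],"roll":0,"fingers":0},{"offset":[0.3,-9,0.9],"roll":0,"fingers":0}]'
python3 - <<'E'
from h import *
togo([.548,.063,.270],-93.2)
i=bot.camera_info("wrist");p,d=bot.camera("wrist");cv2.imwrite("pics/w19.png",p)
s=bot.state();R=np.array(s["orientation"]);print((np.array(s["eef_pos"])+.173*R[:,2]).round(4),R[:,2])
E
```

```text
t: 25.9
eef_pos: [0.5558, 0.1538, 0.2623]
orientation: [[0.998, -0.052, -0.02], [-0.052, -0.999, -0.004], [-0.019, 0.005, -1.0]]
ft_force: [0.6, -0.6, 1.0]
width: 0.003
offset [-0.32  9.11 -0.71]  roll 0.004 | tcp [0.5558 0.1538 0.2623] yang -92.98 F [ 0.57 -0.59  0.97] w 0.003 t 25.90 j6 1.69
[0.5517 0.1538 0.0885] [-0.02095412 -0.00369823 -0.9997736 ]
```

View pics/w19.png

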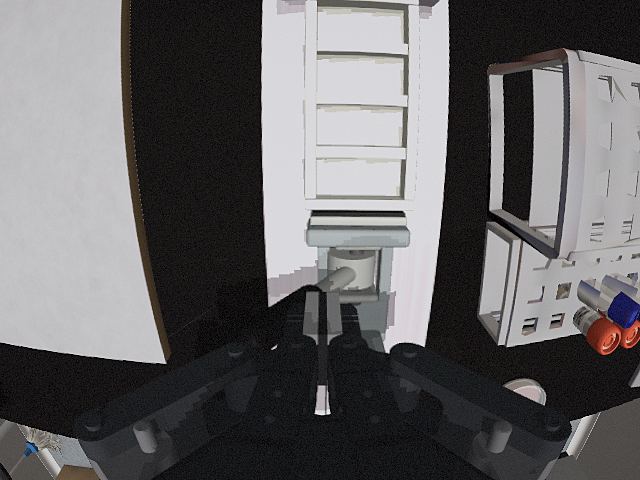

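```bash
python3 -m handwheel '[{"offset":[-0.1,-0.5,0.3],"roll":0,"fingers":0},{"offset":[-0.1,-1,0.7],"roll":0,"fingers":0},{"offset":[-0.1,-1.5,1.15],"roll":0,"fingers":0},{"offset":[-0.1,-2,1.6],"roll":0,"fingers":0},{"offset":[-0.1,-2.35,2.1],"roll":0,"fingers":0},{"offset":[-0.1,-2.6,2.5],"roll":0,"fingers":0},{"offset":[-0.1,-2.8,2.9],"roll":0,"fingers":0},{"offset":[-0.1,-2.95,3.3],"roll":0,"fingers":0},{"offset":[-0.1,-2.95,3.5],"roll":0,"fingers":0}]'
python3 - <<'E'
from h import *
togo([.548,.063,.270],-93.2)
i=bot.camera_info("wrist");p,d=bot.camera("wrist");cv2.imwrite("pics/w20.png",p)
s=bot.state();R=np.array(s["orientation"]);print((np.array(s["eef_pos"])+.173*R[:,2]).round(4),R[:,2])
E
```

```text
t: 26.85
eef_pos: [0.5562, 0.1844, 0.2283]
orientation: [[0.998, -0.052, -0.018], [-0.052, -0.999, -0.002], [-0.017, 0.003, -1.0]]
ft_force: [-1.2, 2.5, 11.3]
width: -0.0
offset [-0.27 12.18 -4.12]  roll 0.004 | tcp [0.5562 0.1844 0.2283] yang -92.97 F [-1.18  2.51 11.34] w -0.000 t 26.85 j6 1.74
[0.5532 0.184  0.0552] [-0.01734556 -0.00214687 -0.99984725]
```

View pics/w20.png

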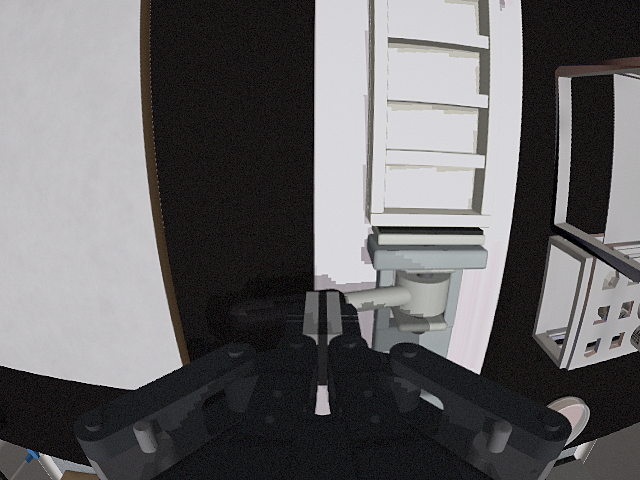

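```bash
python3 -m handwheel '[{"offset":[0,0,0.2],"roll":0,"fingers":0},{"offset":[0,0,0.4],"roll":0,"fingers":0},{"offset":[0,0,0.4],"roll":0,"fingers":0}]'
python3 -m handwheel '[{"offset":[0,0,0.3],"roll":0,"fingers":0},{"offset":[0,0,0.5],"roll":0,"fingers":0},{"offset":[0,0,0.5],"roll":0,"fingers":0}]'
```

```text
t: 27.2
eef_pos: [0.5569, 0.1848, 0.2274]
orientation: [[0.999, -0.052, -0.017], [-0.052, -0.999, -0.002], [-0.017, 0.003, -1.0]]
ft_force: [-7.6, -1.9, 21.7]
width: -0.0
t: 27.5
eef_pos: [0.5574, 0.1851, 0.2268]
orientation: [[0.999, -0.051, -0.018], [-0.051, -0.999, -0.002], [-0.017, 0.003, -1.0]]
ft_force: [-14.0, -2.9, 32.4]
width: -0.003
```

```bash
python3 -m handwheel '[{"offset":[0,0,-0.5],"roll":0,"fingers":0},{"offset":[0,0,-2],"roll":0,"fingers":0},{"offset":[0,0,-5],"roll":0,"fingers":0},{"offset":[-2,-3,-8],"roll":0,"fingers":0},{"offset":[-4,-5,-11],"roll":0,"fingers":0},{"offset":[-5,-6,-13],"roll":0,"fingers":0},{"offset":[-5,-6,-13],"roll":0,"fingers":0},{"offset":[-5,-6,-13],"roll":0,"fingers":0}]'
python3 - <<'E'
from h import *
import pickle
togo([.548,.063,.270],-93.2)
i=bot.camera_info("wrist");p,d=bot.camera("wrist");cv2.imwrite("pics/w21.png",p);pickle.dump((i,d),open("pics/w21.pkl","wb"))
E
```

```text
t: 28.3
eef_pos: [0.5128, 0.2478, 0.3572]
orientation: [[0.999, -0.051, -0.017], [-0.051, -0.999, -0.002], [-0.017, 0.003, -1.0]]
ft_force: [-0.1, -0.4, -0.6]
width: 0.0
offset [ 4.61 18.25  8.7 ]  roll 0.005 | tcp [0.5128 0.2478 0.3572] yang -92.93 F [-0.11 -0.39 -0.61] w 0.000 t 28.30 j6 1.86
```

View pics/w21.png

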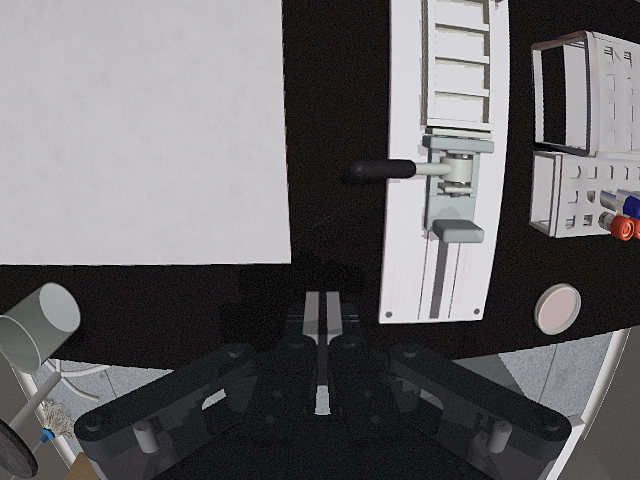

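Run:
```python
from h import *
import pickle
i,d=pickle.load(open("pics/w21.pkl","rb"))
f=240/np.tan(np.radians(i["fov_y"]/2))
def w(u,v):
    x=u-i["cx"];y=v-i["cy"];r=np.hypot(x,y);t=np.tan(r/f)
    return np.array(i["orientation"])@(np.array([x/r*t,y/r*t,1])*d[v,u])+i["origin"]
for u,v in [(358,172),(370,171),(390,169),(405,168),(440,169)]: print(u,v,w(u,v).round(4))
togo([.50,.133,.29],-93.2)
```

```text
358 172 [0.552  0.2196 0.0608]
370 171 [0.5525 0.211  0.0616]
390 169 [0.5528 0.1956 0.0567]
405 168 [0.5527 0.1834 0.0528]
440 169 [0.5501 0.1524 0.0423]
offset [-0.56 11.46  6.67]  roll 0.004 | tcp [0.5128 0.2474 0.3561] yang -92.97 F [ 1.19  0.37 -0.24] w -0.001 t 28.35 j6 1.86
```

View gap.

```bash
python3 -m handwheel '[{"offset":[-0.5,2,0],"roll":0,"fingers":0},{"offset":[-0.5,6,0],"roll":0,"fingers":0},{"offset":[-0.6,10,1],"roll":0,"fingers":0},{"offset":[-0.6,11.5,4],"roll":0,"fingers":0},{"offset":[-0.6,11.5,6],"roll":0,"fingers":0},{"offset":[-0.6,11.5,6],"roll":0,"fingers":0}]'
python3 - <<'E'
from h import *
import pickle
i=bot.camera_info("wrist");p,d=bot.camera("wrist");cv2.imwrite("pics/w22.png",p);pickle.dump((i,d),open("pics/w22.pkl","wb"))
cv2.imwrite("pics/w22c.png",cv2.resize(p[140:300,220:420],None,fx=3.7,fy=3.7,interpolation=cv2.INTER_CUBIC))
p,d=bot.camera("top");cv2.imwrite("pics/t22.png",cv2.resize(p[140:290,240:530],None,fx=2.7,fy=2.7))
print(i["origin"])
E
```

```text
t: 28.95
eef_pos: [0.4979, 0.1312, 0.2918]
orientation: [[0.998, -0.054, -0.029], [-0.054, -0.999, -0.003], [-0.029, 0.005, -1.0]]
ft_force: [-0.3, 0.2, -0.3]
width: -0.003
[0.57334819 0.12707611 0.25822644]
```

View pics/w22.png

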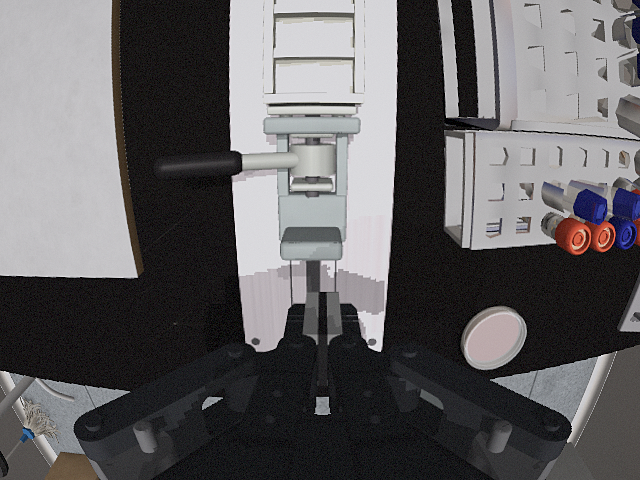

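View pics/w22c.png

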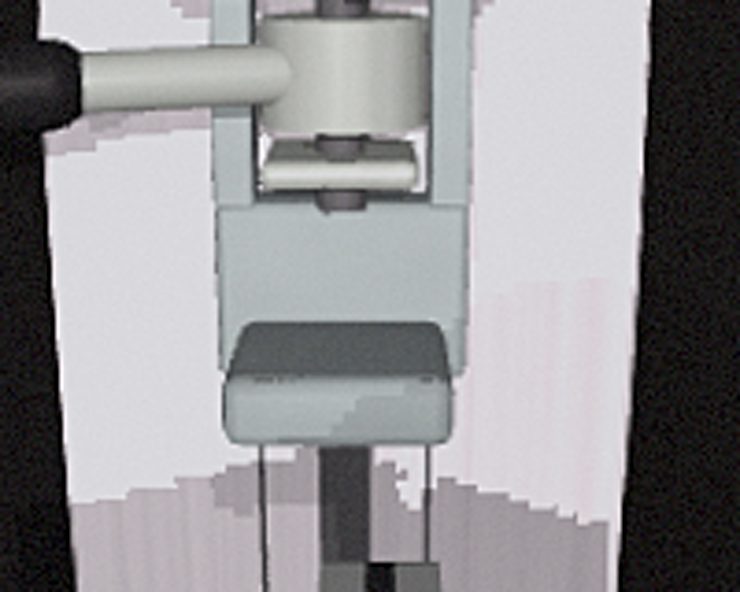

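Run:
```python
import cv2
p=cv2.imread("pics/w22.png")
cv2.imwrite("pics/w22d.png",cv2.resize(p[75:145,245:385],None,fx=5.5,fy=5.5,interpolation=cv2.INTER_CUBIC))
```

```text
(no output)
```

View pics/w22d.png

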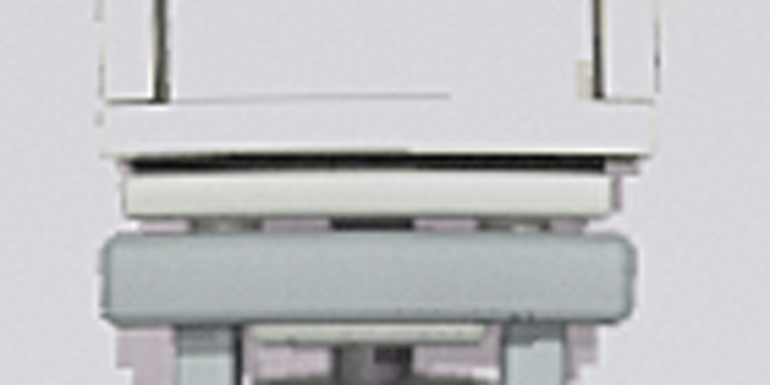

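View pics/t22.png

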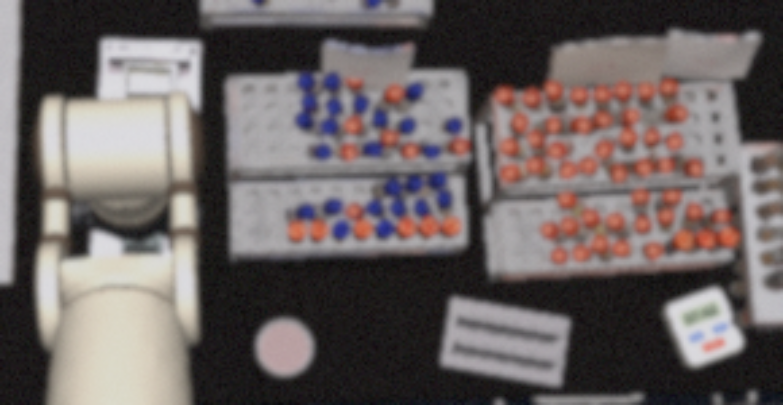

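Run:
```python
import cv2,numpy as np
a=[]
for n,(y0,x0) in {"w14":(50,240),"w15":(50,240),"w16":(50,240)}.items():
    p=cv2.imread(f"pics/{n}.png")[y0:y0+45,x0:x0+160]
    a.append(cv2.resize(p,None,fx=4.4,fy=4.4,interpolation=cv2.INTER_CUBIC))
cv2.imwrite("pics/cmp.png",np.vstack(a))
from h import *
import pickle
i,d=pickle.load(open("pics/w22.pkl","rb"))
for n,u,v,z in [("tray near",310,103.7,.035),("plate front",310,105.9,.039),("plate back",310,114,.039),("grey front",310,117.3,.039)]: print(n,onplane(i,u,v,z,True).round(4))
i=pickle.load(open("pics/w17.pkl","rb"))
for n,u,v,z in [("tray near",320,150+90/4.5*1-0.3,.035),("plate front",320,150+(372-270)/4.5,.039),("tray far",320,97/4.5,.035)]: print(n,onplane(i,u,v,z,True).round(4))
```

```text
tray near [0.5823 0.1328 0.035 ]
plate front [0.5809 0.1328 0.039 ]
plate back [0.5761 0.1331 0.039 ]
grey front [0.5741 0.1332 0.039 ]
tray near [0.5826 0.132  0.035 ]
plate front [0.5807 0.1321 0.039 ]
tray far [0.7017 0.1254 0.035 ]
```

View pics/cmp.png

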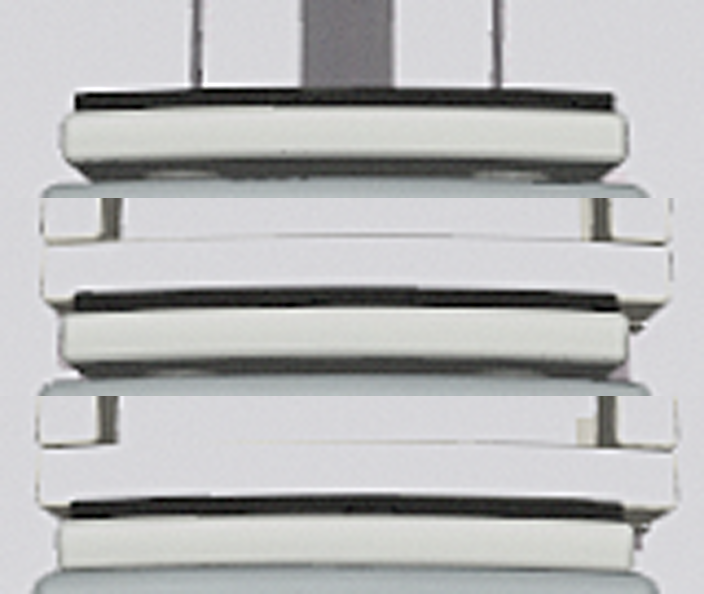

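```bash
python3 -c "
from rig import bot
s=bot.state();print(s['t'],s['ft_force']);bot.finish_job()"
```

```text
29.05 [0.19179825 0.31675983 0.98760509]
the job is handed in; nothing more can be done
```

The job is handed in at t ≈ 29 s of the 72 s allowed. Every step ran through, but I have no verdict, and the remaining press of the stop on the tray could not be measured.

**What I did**
- I lifted the tray out of the stand and stood it on its edge on the bench. I tipped it towards the robot so it fell open side up, and let go.
- I took it again across its width and set it on the deck in line, about 27 mm short of the end wall, and let go.
- I pushed the stop's fin until the tray met the wall, with up to 14 N at the wrist. Less the 3 N stop friction, that is about 11 N on the tray.
- I backed off and flipped the cam lever left. The wrist force rose from 11 to 32 N over the last 1.5 mm, so the lever was on its end stop.

**Last checks**
- **Lever:** depth points along it give about 1.76 to 1.80 rad, past the 1.68 rad needed.
- **Tray:** flat, in line, and near the centre line when I set it down. In the view taken after the push, its far end meets the wall.
- **Gap:** none seen. The dark strip at the stop face measures 1.3 mm. It was also there with the stop clear of the tray, so I take it to be part of the face (a pad).
- **Stop:** it did not move back when the lever was thrown (face at x = 0.581 m before and after).
- **Petri dish and timer:** where they were at the start, in the last pictures. The beaker I did not measure again, but the arm did not go near it after the start.
- **Robot:** clear of everything, with wrist force about 1 N.

**Not confirmed, or disagreed**
- I could not measure the press left on the tray after letting go. It should be up to 3 N, a spring compression of about 0.6 mm, which is too small to see in the pictures.
- While I pushed the stop, the tool tilted by about 0.05 rad. Its position there overstated how far the stop moved, so I went by the force.

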